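Press a glued-up carving blank under a caul in the ratchet lever press

TASK

The freshly glued carving blank for the frame repair has to go under pressure: set it flat, centred and square on the bed of the green bench press, lengthwise from front to back, lay the dark wooden caul squarely on top of it, then pump the press lever through full strokes, from its top stop down to its bottom stop and all the way back up, at least three and as many more as it takes, until the sprung foot bears firmly on the caul with its spring clearly squeezed. Leave the lever up and let go, and leave the glue bottle and the sanding block where they stand.

Things in the scene. Friction and masses are not known exactly. Their poses are not given: they have to be found in the camera images.
- blank_centre (a point): carving blank, a block glued up from three boards (pale, mid-brown, pale wood), 110 long (x) x 60 wide (y) x 36 mm high (z), 0.15 kg, lying flat, loose. The point is its centre, 18 mm above its underside; its x axis runs along its length (either end may be the front).
- caul_centre (a point): caul, a loose dark wooden pressing board 116 long (x) x 64 wide (y) x 20 mm thick (z), 0.11 kg, lying flat. The point is its centre, 10 mm above its underside; x runs along its length.
- press_bed (a point): centre of the top face of the bed of the green press, a bright steel plate 124 (x) x 78 mm (y), 32 mm above the worktop. Axes of the press: x from its open front to its back column, y to the side where the lever grip is, z up. Blank and caul belong here, centred, x along x. The press is fixed; base x -84 to +132, y +-68 mm, 22 mm high; column from x = +82 mm back.
- press_head (a point): middle of the lower front edge of the press head, which overhangs the bed: it lies at x = -30 mm from the bed centre, 186 mm above the bed; head 94 mm wide, up to 299 mm above the bed. Ratchet wheel and lever stand 32 mm out in front of it, no lower than 8 mm above this point. Ram and foot hang below the head, so a tool reaches the bed only tilted, leaning back out of the open front.
- press_foot_face (a point): centre of the underside of the press foot, a dark steel disc of 54 mm diameter and 14 mm height, straight above press_bed; at the start 79 to 91 mm above the bed. It hangs on the ram (28 mm square). It goes down about 9.4 mm per full lever stroke (two teeth of 4.7 mm; a partial stroke gives one tooth or none) and does not go up again.
- press_pivot (a point): point on the axis of the lever, beside the middle of the grip (108 mm in front of the bed centre). The lever turns about this axis, which is parallel to the press x axis and lies 233 mm above the bed, 30 mm to the -y side of its centre. The axis of the grip is 220 mm from it.
- lever_grip (a point): middle of the black round grip of the lever: 25 mm diameter, 95 mm long, parallel to the press x axis, free end towards the front; the lever arm (flat bar, 9 mm thick) joins its rear end, 58 mm behind this point. Lever up, it points to the press's +y side, 15 degrees above the pivot's height; at the bottom stop 25 degrees below. Pinch it from above or push it down.
- press_lever (a joint): angle of the lever, rad: 0 at the top stop, 0.70 at the bottom stop. A spring returns it to 0. Pushing down on the grip takes 2 to 4 N while the foot is free and up to about 10 N when it is pressing.
- press_ram (a joint): how far the ram has gone down, m (0 = fully up; starts between 0 and 0.011). It stays where the ratchet has put it.
- press_foot (a joint): how far the foot has been pushed up into the ram against its spring, m: 0 when free, up to 0.018. 5 N per mm. Firmly clamped means 0.003 (about 20 N) or more.
- glue_bottle: white glue bottle with a red nozzle, 58 mm diameter, 190 mm tall, standing behind the parts, loose; origin at the centre of its underside.
- sanding_block: brown cork sanding block, 65 x 101 x 32 mm, lying loose at the right of the parts; origin at the centre of its underside.
- frame_near_rail (a point): point on the inner edge of the near rail of the large carved picture frame that lies round the whole work, fixed. Its rails are about 150 mm wide, 55 mm high at the inner edge and up to 84 mm high 50 mm farther out. The near inner edge runs from about (0.53, 0.25) through this point to (0.42, -0.30) (x, y in m), the left one from (0.50, 0.28) to (0.90, 0.17).
Not all that is in view belongs to the job. Leave any yellow look-alike of the part that bears caul_centre alone.

How it is judged (in metres and radians):
On the way, in this order (a step that is already met when the one before it is completed fails the run):
1. the blank rests centred and square on the press bed (x of blank_centre in the frame of press_bed between -0.01 and 0.01 m and y of blank_centre in the frame of press_bed between -0.01 and 0.01 m and z of blank_centre in the frame of press_bed between 0.014 and 0.022 m and angle between the x axis of blank_centre and the x axis of press_bed, either way round below 0.12 rad and angle between blank_centre's own z axis and vertical below 0.08 rad), for 0.2 s.
2. the caul lies squarely on the blank (all of step 1 and x of caul_centre in the frame of press_bed between -0.01 and 0.01 m and y of caul_centre in the frame of press_bed between -0.01 and 0.01 m and z of caul_centre in the frame of press_bed between 0.042 and 0.05 m and angle between the x axis of caul_centre and the x axis of press_bed, either way round below 0.12 rad and angle between caul_centre's own z axis and vertical below 0.08 rad), for 0.2 s.
3. first full stroke: lever down to its bottom stop (joint above 0.60) (value of joint press_lever above 0.6 rad).
4. lever back up at its top stop after the first stroke (joint below 0.10) (value of joint press_lever below 0.1 rad).
5. second full stroke: lever down to its bottom stop (joint above 0.60) (value of joint press_lever above 0.6 rad).
6. lever back up at its top stop after the second stroke (joint below 0.10) (value of joint press_lever below 0.1 rad).
7. third full stroke: lever down to its bottom stop (joint above 0.60) (value of joint press_lever above 0.6 rad).
8. lever back up at its top stop after the third stroke (joint below 0.10) (value of joint press_lever below 0.1 rad).
At the end, for the whole second after the job is handed in: Blank and caul lie on the press bed, each centred to 10 mm in x and y and square to 0.12 rad, the caul flat on the blank; the foot's spring is squeezed at least 3 mm (about 20 N on the caul); the lever is back at its top (below 0.10 rad); the robot touches nothing (all of step 2 and value of joint press_foot above 0.003 m and value of joint press_lever below 0.1 rad).
It fails at once if the glue bottle is moved more than 30 mm or tipped (distance of glue_bottle from where it was at the start of the episode above 0.03 m or angle between glue_bottle's own z axis and vertical above 0.3 rad).
It fails at once if the sanding block is moved more than 30 mm (distance of sanding_block from where it was at the start of the episode above 0.03 m).
It also fails if it takes over 70 s, if anything falls off the work surface, if the arm or the gripper's body presses on something with over 40 N, if the wrist force passes 120 N, or if a joint passes its speed limit or range.

ROBOT

A 7-joint arm with a two-finger parallel gripper is mounted at the origin on a cart in front of the work surface, level with it; the furniture and walls round the work are solid. World frame = base frame: x ahead of the robot, y to its left, z up, the work surface at z = 0. Lengths are in mm, angles in rad, forces in N, time in s.
With the tool pointing down it reaches from about 425 to 950 mm from the base axis. Payload 16.7 kg.
Tool frame: the origin (TCP) lies midway between the tips of the shut fingers; the grasp point (between the pads) lies 19 mm behind it; y points along the fingers, x is the direction in which the jaws open and shut, and the axes are right-handed (so a half turn about y gives the same grasp; the last joint's range is limited). The gripper opens to 94 mm and grips with 3 to 60 N. Pads are 16 mm wide; open, the fingers measure 119 mm over their backs; the gripper's body (75 mm by 177 mm) begins 78 mm behind the grasp point.
Start: joints at [1.127, 0.426, 0.074, 1.606, -0.034, 1.111, -0.067], TCP at [195.443, -646.047, 205.467] pointing down, gripper open.
Joint ranges: [-2.85, 2.85], [-0.5, 2.14], [-1.23, 1.37], [0.21, 2.46], [-1.02, 4.16], [0.16, 2.05], [-2.73, 2.73]. Speed limits (rad/s): [1.89, 1.89, 2.39, 2.39, 3.01, 3.01, 3.01].

INTERFACE

Orientations are given as [roll, pitch, yaw] about the fixed x, y, z axes, in that order (R = Rz(yaw) Ry(pitch) Rx(roll)).
In Python, from plant import env gives the robot as it stands. The module is installed in compiled form; this text tells all that it offers.
- The arm moves only by the tool play_rows, never from a script. Its argument "targets" is a list of rows, each an object of numbers: "dx", "dy", "dz": the shift along the tool's x, y, z in units of 25 cm (1.0 is 25 cm); "rx", "ry", "rz": the turn, a rotation vector about the tool's x, y, z in units of 90 degrees (1.0 is 90 degrees); "fingers": the opening, from 0 (shut) to 1 (fully open). A call has exactly 10 rows; each row is the pose to reach, as a shift and turn from the pose measured when the call began, along the tool's axes at that moment; what a row does not reach only later rows make up. A row lasts 1/8 s, in which the tool goes at most 62.5 mm and 10.7 degrees, less where a joint would pass 70% of its speed; a pose out of reach is approached as far as the arm can. A call with a number of a shift or a turn outside -1 to 1 is refused whole. A call with a gripper value outside its range is refused whole. The fingers move at their own pace and stop on an object; "force" is the grip in N (left out, the last holds). Time passes only in rows, so rows that repeat a pose let the fingers close, or fill a call up. It gives the time, the measured TCP pose, the force and the opening at its end, in the units of the state.
- env.read_state(): the state, without advancing time (a new reading comes with each control period).
- env.camera(name): name is "side" or "top"; returns a dict with "pixels" (480x640x3 uint8, red, green, blue), "depth" (480x640 float32, mm along the optical axis (not along the pixel's ray), 0 where there is no reading), "fx", "fy", "cx", "cy" (pixels), "view" (4x4, takes a point from world to camera coordinates). Camera axes: x right, y up, looking along -z (the intrinsics and any distortion apply to the point x, -y, -z); pixel columns grow to the right and rows downward; lengths in mm; the calibration is good to about 2 mm. A picture is of the moment at which its call begins.
- env.hand_in(): hands the job in, once; it reports no verdict.
The state is a dict: "t": time; "joints": joint angles; "joint_vel": joint speeds; "joint_torque": joint torques, N m; "tool_pos": TCP position; "orientation": TCP orientation; "ft_force": force on the tool from outside, world axes, zero at the start; "moment": the same for the moment, N m; "width": finger opening in mm.
Only numpy, scipy, OpenCV 4.12 (cv2) and the standard library are available. Lean on these libraries where they do the work, as an engineer would, in place of code of your own. Each camera call takes 0.05 s, during which the arm holds its last target.

## Working session

There is one attempt and no reset: what is moved stays moved. The work goes in short steps, Python scripts to look and compute and a tool call to move; the robot and the scene stay as the last step left them, time stands still between calls to the robot, and variables do not carry over. Pictures are saved under pics/ and viewed, and the job is handed in when it is done.

Besides the shell and the picture viewer there is one more tool, called by a JSON object that holds its "method" and its "body", one argument or row to a line. play_rows: Moves the arm, as the interface text tells. Shifts and turns lie within -1 to 1; 1 stands for 25 cm of shift or 90 degrees of turn. Its arguments: {"type":"object","properties":{"targets":{"type":"array","items":{"type":"object","properties":{"dx":{"type":"number","minimum":-1,"maximum":1},"dy":{"type":"number","minimum":-1,"maximum":1},"dz":{"type":"number","minimum":-1,"maximum":1},"rx":{"type":"number","minimum":-1,"maximum":1},"ry":{"type":"number","minimum":-1,"maximum":1},"rz":{"type":"number","minimum":-1,"maximum":1},"fingers":{"type":"number"}}}},"force":{"type":"number"}},"required":["targets"]}

```bash
ls; mkdir -p pics; python3 - <<'E'
from plant import env
import cv2,pickle
print(env.read_state())
for n in("side","top"):
    c=env.camera(n); pickle.dump(c,open(f'pics/{n}0.pkl','wb'))
    cv2.imwrite(f'pics/{n}0.png',c["pixels"][:,:,::-1]); print(n,c["fx"],c["fy"],c["cx"],c["cy"],c["view"],c.keys())
E
```

```text
pics
{'t': 0.0, 'joints': array([ 1.12749246,  0.42672463,  0.0738546 ,  1.60661654, -0.03411823,
        1.11077309, -0.06707688]), 'joint_vel': array([-2.45869878e-04, -2.64301940e-04,  4.41582188e-04,  4.72906046e-04,
       -1.73767127e-05, -3.34198584e-03,  2.01975307e-04]), 'joint_torque': array([-2.34416784e-04, -9.35819936e+01,  3.66612375e+00, -4.54210782e+01,
       -4.87696810e-02,  1.97513367e-02,  6.78948004e-05]), 'tool_pos': array([ 195.32371048, -645.66597479,  204.77642439]), 'orientation': array([-1.57087463e+00,  1.25964400e-03, -1.27701283e+00]), 'ft_force': array([-0.7923307 , -0.40214258,  0.67452512]), 'moment': array([ 0.01791662, -0.01115613, -0.00041335]), 'width': 94.01595011929612}
side 481.3107218384036 481.3107218384036 320.15630263854115 235.45759314731222 [[-9.58793959e-01 -2.84070308e-01 -4.26659404e-03  5.50823049e+02]
 [ 1.38162297e-01 -4.79342481e-01  8.66684467e-01 -2.79987666e+02]
 [-2.48244484e-01  8.30382349e-01  4.98838482e-01 -9.17735555e+02]
 [ 0.00000000e+00  0.00000000e+00  0.00000000e+00  1.00000000e+00]] dict_keys(['pixels', 'depth', 'fx', 'fy', 'cx', 'cy', 'view'])
top 595.2958581611105 595.2958581611105 325.1988592267099 234.5380849820846 [[-3.22546549e-01 -9.46537446e-01 -5.53050108e-03  1.20196547e+02]
 [ 7.41184173e-01 -2.56194860e-01  6.20491914e-01 -5.89907112e+02]
 [-5.88735717e-01  1.96038406e-01  7.84193343e-01 -1.38001965e+03]
 [ 0.00000000e+00  0.00000000e+00  0.00000000e+00  1.00000000e+00]] dict_keys(['pixels', 'depth', 'fx', 'fy', 'cx', 'cy', 'view'])
```

View pics/side0.png

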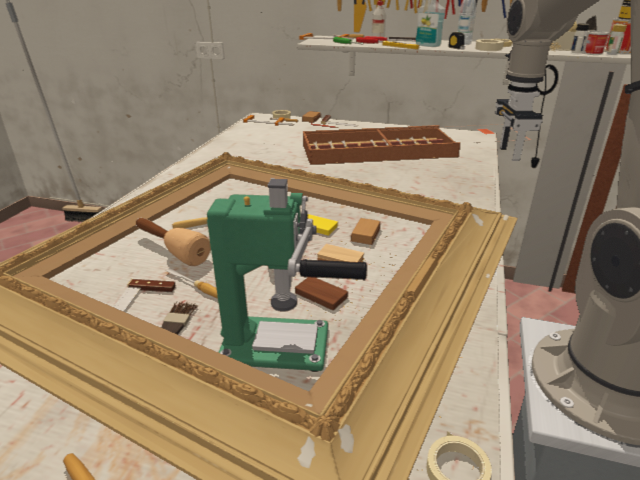

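View pics/top0.png

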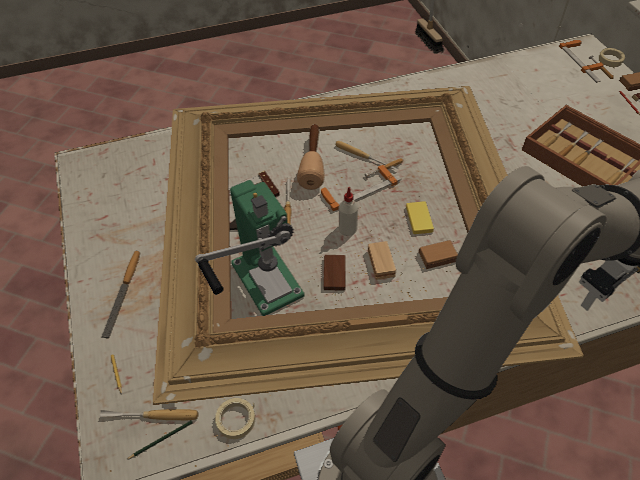

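Top view candidates: dark block (335,272) = caul; striped pale block (381,259) = blank; brown cork (438,253) = sanding block; yellow (419,218) = look-alike of the caul; bottle (348,212). Next, a close crop to check.

```bash
cat > h.py <<'E'
import numpy as np,cv2,pickle
from scipy.spatial.transform import Rotation as Rn
def world(c,u,v,d=None):
    u=np.asarray(u,float);v=np.asarray(v,float)
    if d is None: d=c["depth"][v.astype(int),u.astype(int)]
    p=np.stack([(u-c["cx"])/c["fx"]*d,-(v-c["cy"])/c["fy"]*d,-d*np.ones_like(u)],-1)
    V=c["view"]; return (p-V[:3,3])@V[:3,:3]
def cloud(c):
    v,u=np.mgrid[0:480,0:640]; return world(c,u,v)
def proj(c,P):
    P=np.atleast_2d(P); V=c["view"]; q=P@V[:3,:3].T+V[:3,3]
    return np.stack([c["cx"]+c["fx"]*q[:,0]/-q[:,2],c["cy"]-c["fy"]*q[:,1]/-q[:,2]],-1)
E
python3 - <<'E'
from h import *
c=pickle.load(open('pics/top0.pkl','rb'));s=pickle.load(open('pics/side0.pkl','rb'))
a=cv2.resize(c["pixels"][170:330,190:470,::-1],None,fx=2.8,fy=2.8,interpolation=cv2.INTER_CUBIC);cv2.imwrite('pics/tc.png',a)
a=cv2.resize(s["pixels"][170:385,190:400,::-1],None,fx=2.7,fy=2.7,interpolation=cv2.INTER_CUBIC);cv2.imwrite('pics/sc.png',a)
for u,v in[(335,272),(330,285),(381,259),(438,253),(419,218),(348,212),(268,285),(250,295),(300,293),(208,275),(255,200)]: print(u,v,world(c,u,v).round(1))
print('side')
for u,v in[(285,335),(330,270),(283,306),(320,292),(340,254),(320,345),(240,200)]: print(u,v,world(s,u,v).round(1))
E
```

```text
335 272 [ 596.2 -106.5   18.3]
330 285 [558.6 -78.   17.6]
381 259 [ 585.3 -245.5   34.6]
438 253 [ 552.9 -414.4   31. ]
419 218 [ 707.2 -425.2   14.1]
348 212 [ 732.7 -194.9  103. ]
268 285 [605.4  92.2  34.6]
250 295 [610.5 147.    2.5]
300 293 [558.8  12.   20.6]
208 275 [476.8 243.6 333.8]
255 200 [629.5  90.  370.8]
side
285 335 [625.1  82.7  33.5]
330 270 [484.5 250.9 329.5]
283 306 [618.1 102.2 124.8]
320 292 [602.4 -93.3  21.7]
340 254 [ 592.9 -243.7   38.3]
320 345 [550.8  80.8  23.8]
240 200 [706.2  65.6 321.4]
```

View pics/tc.png

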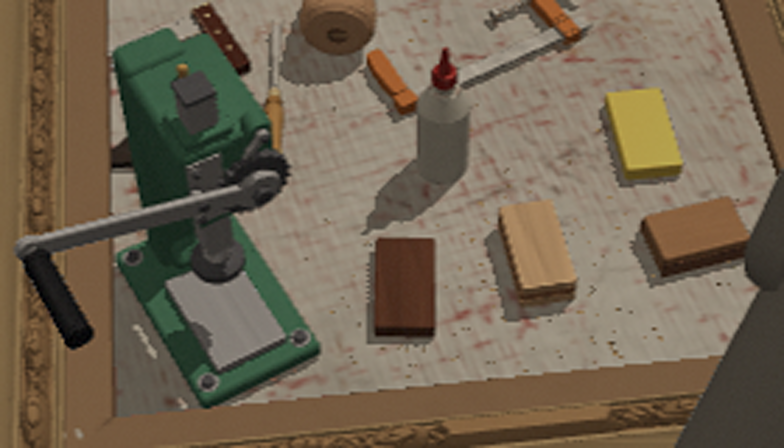

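View pics/sc.png

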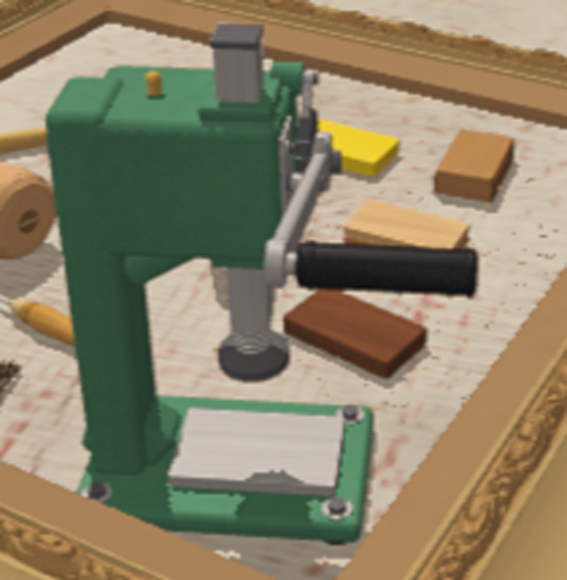

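The crops confirm the choice: caul is the dark brown block at top px (335,272), blank the pale layered block at (381,259), cork at right, yellow decoy behind. Grip is at the left front. Now the poses.

```bash
cat > meas.py <<'E'
from h import *
def toprect(c,zlo,zhi,xy0,r,colf=None):
    W=cloud(c); m=(W[...,2]>zlo)&(W[...,2]<zhi)&(np.hypot(W[...,0]-xy0[0],W[...,1]-xy0[1])<r)&(c["depth"]>0)
    if colf is not None: m&=colf(c["pixels"].astype(int))
    n,l,st,_=cv2.connectedComponentsWithStats(m.astype(np.uint8))
    if n<2: return None
    k=1+np.argmax(st[1:,4]); P=W[l==k]
    # outline pixel half correction ignored
    (cx,cy),(w,h),a=cv2.minAreaRect(P[:,:2].astype(np.float32))
    if w<h: w,h,a=h,w,a-90
    return np.round([cx,cy,w,h,a,np.median(P[:,2])],1),len(P)
E
python3 - <<'E'
from meas import *
for n in("top","side"):
    c=pickle.load(open(f'pics/{n}0.pkl','rb')); print(n)
    print('caul',toprect(c,14,26,(596,-100),90))
    print('blank',toprect(c,29,42,(590,-245),90))
    print('sand',toprect(c,27,36,(552,-414),90))
    print('bed',toprect(c,29,37,(605,92),100,lambda p:(abs(p[...,0]-p[...,1])<25)&(p[...,1]>110)))
    print('base',toprect(c,14,26,(605,92),160,lambda p:(p[...,1]>p[...,0]+10)))
    W=cloud(c);p=c["pixels"].astype(int)
    m=(W[...,2]>290)&(W[...,2]<360)&(W[...,1]>150)&(p.max(-1)<60)&(np.hypot(W[...,0]-520,W[...,1]-240)<120)
    Q=W[m];mu=Q.mean(0);v=np.linalg.svd(Q-mu)[2][0];t=(Q-mu)@v;print('grip',len(Q),mu.round(1),v.round(3),t.min(),t.max(),np.degrees(np.arctan2(v[1],v[0])))
    m=(W[...,2]>200)&(W[...,0]>500)&(p[...,1]>p[...,0]+20)&(abs(W[...,1]-60)<150)&(W[...,0]<850)
    Q=W[m];print('headgreen',Q.min(0),Q.max(0),cv2.minAreaRect(Q[:,:2].astype(np.float32)))
    m=(W[...,2]>20)&(np.hypot(W[...,0]-740,W[...,1]+195)<60)&(c["depth"]>0)
    print('bottle',W[m].mean(0),W[m].max(0))
E
```

```text
top
caul (array([ 600.7, -106. ,  120. ,   62.6,  -19.9,   18.7]), 636)
blank (array([ 593.5, -250.1,  116.5,   60.4,   -8.1,   34.5]), 585)
sand (array([ 558.6, -420. ,  100.7,   63.9,   88.5,   29.9]), 378)
bed (array([622.2,  82. , 122.6,  77. ,  11.8,  31.7]), 460)
base (array([643.3,  86.9, 216.6, 135.6,  11.3,  19.8]), 1102)
grip 526 [495.7 228.5 323. ] [-0.894  0.398  0.206] -89.81510154372405 62.60120258216948 155.9727633078586
headgreen [588.7014502   22.48230215 258.89349625] [746.78044325 134.89554714 371.74502786] ((667.2669677734375, 76.92871856689453), (158.2540740966797, 91.31634521484375), 10.450014114379883)
bottle [ 737.14157582 -197.01786767   94.70239582] [ 773.71811408 -172.35386794  191.37522849]
side
caul (array([ 603. , -107.2,  116.7,   68.8,  -19.4,   20.7]), 858)
blank (array([ 594. , -251. ,  112.4,   62.2,   -6.6,   36.7]), 552)
sand (array([ 560.4, -419.1,  106.3,   63.4,   85.3,   30.8]), 376)
bed (array([624.2,  80.6, 123.8,  82.5,  11.7,  33. ]), 1506)
base (array([647.3,  86.3, 212.7, 138.4,  11.8,  22.5]), 2007)
grip 967 [481.2 247.  328.2] [-0.979 -0.202  0.01 ] -48.100785274780144 44.47658175719913 -168.34416638621832
headgreen [591.2843501   25.35780931 200.02036097] [750.29309687 136.98594559 335.05273661] ((672.7902221679688, 81.36978149414062), (164.95703125, 91.19566345214844), 11.410137176513672)<stdin>:15: RuntimeWarning: Mean of empty slice.
  ret = um.true_divide(
Traceback (most recent call last):
ValueError: zero-size array to reduction operation maximum which has no identity
```

```bash
cat > mv.py <<'E'
from h import *
from plant import env
def Rt(yaw_deg,tilt_deg):
    # fingers along heading yaw, tilted from straight down towards heading
    return Rn.from_euler('z',np.radians(yaw_deg-90))*Rn.from_euler('x',np.radians(-90+tilt_deg))
def rel(p,R,s=None):
    s=s or env.read_state(); R0=Rn.from_euler('xyz',s['orientation'])
    d=R0.inv().apply(np.asarray(p)-s['tool_pos'])/250; r=(R0.inv()*R).as_rotvec()/(np.pi/2)
    print('d',d.round(3),'r',r.round(3),'| dist',np.linalg.norm(d)*250,'ang',np.degrees(np.linalg.norm(r)*np.pi/2))
def st():
    s=env.read_state(); print(s['t'],s['tool_pos'].round(1),np.degrees(s['orientation']).round(1),'j',s['joints'].round(3),'F',s['ft_force'].round(1),'w',round(s['width'],1)); return s
BL=np.array([593.8,-250.5]);BLY=-7.3
CA=np.array([601.8,-106.5]);CAY=-19.6
BED=np.array([623.3,81.5]);PY=11.6
def on(c,yaw,x,y,z):
    a=np.radians(yaw);return np.array([c[0]+x*np.cos(a)-y*np.sin(a),c[1]+x*np.sin(a)+y*np.cos(a),z])
E
python3 - <<'E'
from mv import *
st();T=40;R=Rt(BLY,T)
g=on(BL,BLY,-18,0,11); pre=g-R.apply([0,130,0]); print(g,pre,R.apply([0,1,0]))
rel(pre,R)
E
```

```text
0.1 [ 195.3 -645.7  204.8] [-90.    0.1 -73.2] j [ 1.128  0.427  0.074  1.607 -0.034  1.111 -0.067] F [-0.3  0.5 -0.5] w 94.0
[ 575.94590003 -248.21283705   11.        ] [ 493.06083052 -237.59501476  110.58577761] [ 0.63757746 -0.08167556 -0.76604444]
d [-1.217  0.378  1.613] r [ 0.438  0.257 -0.094] | dist 513.8929586392773 ang 46.474952316042014
```

{"method": "play_rows", "body": {
  "targets": [
    {"dx": -0.25,"dy": 0,"dz": 0.25,"rx": 0.08,"ry": 0.05,"rz": -0.02,"fingers": 1},
    {"dx": -0.4,"dy": 0,"dz": 0.45,"rx": 0.15,"ry": 0.1,"rz": -0.04,"fingers": 1},
    {"dx": -0.55,"dy": 0,"dz": 0.65,"rx": 0.22,"ry": 0.14,"rz": -0.05,"fingers": 1},
    {"dx": -0.7,"dy": 0,"dz": 0.85,"rx": 0.3,"ry": 0.18,"rz": -0.06,"fingers": 1},
    {"dx": -0.85,"dy": 0,"dz": 1,"rx": 0.36,"ry": 0.22,"rz": -0.08,"fingers": 1},
    {"dx": -0.95,"dy": 0,"dz": 1,"rx": 0.438,"ry": 0.257,"rz": -0.094,"fingers": 1},
    {"dx": -1,"dy": 0,"dz": 1,"rx": 0.438,"ry": 0.257,"rz": -0.094,"fingers": 1},
    {"dx": -1,"dy": 0,"dz": 1,"rx": 0.438,"ry": 0.257,"rz": -0.094,"fingers": 1},
    {"dx": -1,"dy": 0,"dz": 1,"rx": 0.438,"ry": 0.257,"rz": -0.094,"fingers": 1},
    {"dx": -1,"dy": 0,"dz": 1,"rx": 0.438,"ry": 0.257,"rz": -0.094,"fingers": 1}
  ],
  "force": 30
}}

```text
t: 1.35
tool_pos: [362.1, -339.1, 206.9]
orientation: [-0.882, -0.01, -1.694]
ft_force: [0.2, -0.1, -0.1]
width: 93.8
```

```bash
python3 - <<'E'
from mv import *
st();T=40;R=Rt(BLY,T)
g=on(BL,BLY,-18,0,11); pre=g-R.apply([0,130,0])
rel(pre,R);rel(g,R)
E
```

```text
1.35 [ 362.1 -339.1  206.9] [-50.6  -0.6 -97.1] j [ 0.306 -0.095  0.65   2.421 -1.004  0.519  0.104] F [ 0.2 -0.1 -0.1] w 93.8
d [-0.471  0.593  0.121] r [0.006 0.006 0.003] | dist 191.62823996983775 ang 0.8279561932638421
d [-0.474  1.112  0.126] r [0.006 0.006 0.003] | dist 303.9049694929463 ang 0.8279561932638421
```

{"method": "play_rows", "body": {
  "targets": [
    {"dx": -0.15,"dy": 0.1,"dz": 0.06,"rx": 0.006,"ry": 0.006,"fingers": 1},
    {"dx": -0.3,"dy": 0.2,"dz": 0.12,"rx": 0.006,"ry": 0.006,"fingers": 1},
    {"dx": -0.45,"dy": 0.35,"dz": 0.121,"rx": 0.006,"ry": 0.006,"fingers": 1},
    {"dx": -0.471,"dy": 0.5,"dz": 0.121,"rx": 0.006,"ry": 0.006,"fingers": 1},
    {"dx": -0.471,"dy": 0.593,"dz": 0.121,"rx": 0.006,"ry": 0.006,"fingers": 1},
    {"dx": -0.471,"dy": 0.593,"dz": 0.121,"rx": 0.006,"ry": 0.006,"fingers": 1},
    {"dx": -0.471,"dy": 0.593,"dz": 0.121,"rx": 0.006,"ry": 0.006,"fingers": 1},
    {"dx": -0.471,"dy": 0.593,"dz": 0.121,"rx": 0.006,"ry": 0.006,"fingers": 1},
    {"dx": -0.471,"dy": 0.593,"dz": 0.121,"rx": 0.006,"ry": 0.006,"fingers": 1},
    {"dx": -0.471,"dy": 0.593,"dz": 0.121,"rx": 0.006,"ry": 0.006,"fingers": 1}
  ]
}}

```text
validation failed for argument at $.ta...
```

```bash
python3 - <<'E'
from mv import *
st();T=40;R=Rt(BLY,T)
g=on(BL,BLY,-18,0,11)
rel(g,R)
c=env.camera('side');cv2.imwrite('pics/s1.png',c["pixels"][:,:,::-1])
E
```

```text
1.35 [ 362.1 -339.1  206.9] [-50.6  -0.6 -97.1] j [ 0.306 -0.095  0.65   2.421 -1.004  0.519  0.104] F [ 0.2 -0.1 -0.1] w 93.8
d [-0.474  1.112  0.126] r [0.006 0.006 0.003] | dist 303.9049694929463 ang 0.8279561932638421
```

View pics/s1.png

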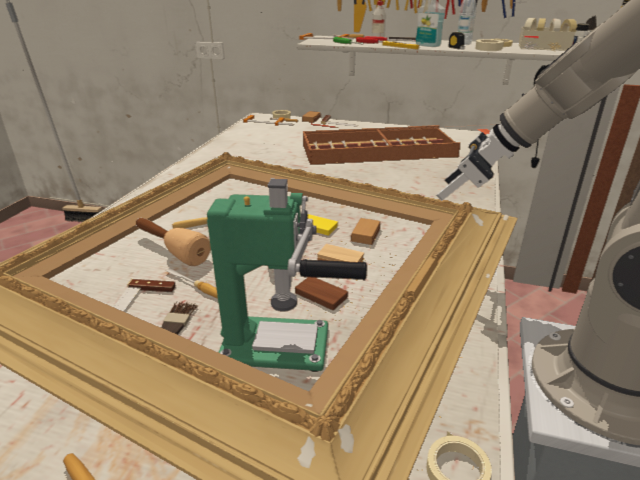

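The picture shows the arm still short of the frame, tool near px (460,180). The call was refused because rz was missing; resending with all fields.

{"method": "play_rows", "body": {
  "targets": [
    {"dx": -0.15,"dy": 0.1,"dz": 0.06,"rx": 0.006,"ry": 0.006,"rz": 0,"fingers": 1},
    {"dx": -0.3,"dy": 0.2,"dz": 0.12,"rx": 0.006,"ry": 0.006,"rz": 0,"fingers": 1},
    {"dx": -0.45,"dy": 0.35,"dz": 0.121,"rx": 0.006,"ry": 0.006,"rz": 0,"fingers": 1},
    {"dx": -0.471,"dy": 0.5,"dz": 0.121,"rx": 0.006,"ry": 0.006,"rz": 0,"fingers": 1},
    {"dx": -0.471,"dy": 0.593,"dz": 0.121,"rx": 0.006,"ry": 0.006,"rz": 0,"fingers": 1},
    {"dx": -0.471,"dy": 0.593,"dz": 0.121,"rx": 0.006,"ry": 0.006,"rz": 0,"fingers": 1},
    {"dx": -0.471,"dy": 0.593,"dz": 0.121,"rx": 0.006,"ry": 0.006,"rz": 0,"fingers": 1},
    {"dx": -0.471,"dy": 0.593,"dz": 0.121,"rx": 0.006,"ry": 0.006,"rz": 0,"fingers": 1},
    {"dx": -0.471,"dy": 0.593,"dz": 0.121,"rx": 0.006,"ry": 0.006,"rz": 0,"fingers": 1},
    {"dx": -0.471,"dy": 0.593,"dz": 0.121,"rx": 0.006,"ry": 0.006,"rz": 0,"fingers": 1}
  ]
}}

```text
t: 2.65
tool_pos: [489.3, -236.4, 167.2]
orientation: [-0.913, 0.002, -1.698]
ft_force: [-0.5, -0.3, -0.0]
width: 93.9
```

```bash
python3 - <<'E'
from mv import *
st();T=40;R=Rt(BLY,T)
g=on(BL,BLY,-18,0,11)
rel(g,R)
c=env.camera('side');cv2.imwrite('pics/s2.png',cv2.resize(c["pixels"][130:350,280:560,::-1],None,fx=2.7,fy=2.7))
E
```

```text
2.65 [ 489.3 -236.4  167.2] [-52.3   0.1 -97.3] j [-0.883 -0.1    1.372  2.461 -1.02   0.163 -0.21 ] F [-0.5 -0.3 -0. ] w 93.9
d [ 0.004  0.708 -0.105] r [ 0.026 -0.001 -0.001] | dist 179.03448160312524 ang 2.3402280055947986
```

View pics/s2.png

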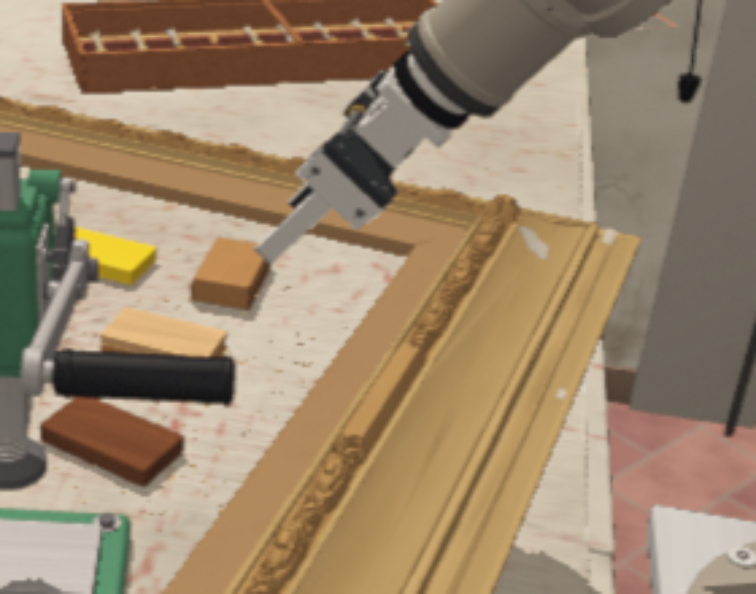

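```bash
cat > fit.py <<'E'
from h import *
import itertools
from scipy.optimize import least_squares
J=np.array([[1.12749246,0.42672463,0.0738546,1.60661654,-0.03411823,1.11077309,-0.06707688],[0.306,-0.095,0.65,2.421,-1.004,0.519,0.104],[-0.883,-0.1,1.372,2.461,-1.02,0.163,-0.21]])
P=np.array([[195.32,-645.67,204.78],[362.1,-339.1,206.9],[489.3,-236.4,167.2]])
E=np.array([[-1.57087463,1.2596e-3,-1.27701283],[-.882,-.01,-1.694],[-.913,.002,-1.698]])
RR=Rn.from_euler('xyz',E)
rx=lambda ax,q:Rn.from_rotvec(np.array(ax)*q)
Z=(0,0,1);Y=(0,1,0);X=(1,0,0)
res=[]
for sg in itertools.product((1,-1),repeat=7):
    for wr in (0,):
        Q=[]
        for q in J:
            r=Rn.identity()
            for i,ax in enumerate((Z,Y,Z,Y,Z,Y,Z)): r=r*rx(ax,sg[i]*q[i])
            Q.append(r)
        # RR_k = Q_k * C
        C=[q.inv()*R for q,R in zip(Q,RR)]
        e=max((C[0].inv()*C[k]).magnitude() for k in(1,2))
        res.append((e,sg,C[0].as_matrix().round(2).tolist()))
res.sort(key=lambda t:t[0])
for r in res[:6]: print(r)
E
python3 fit.py
```

```text
(0.0008220388969849017, (-1, 1, -1, 1, -1, 1, -1), [[-1.0, -0.0, -0.0], [-0.0, -0.0, 1.0], [-0.0, 1.0, 0.0]])
(0.3421117927043016, (-1, 1, -1, 1, -1, 1, 1), [[-0.99, -0.0, -0.13], [-0.13, -0.0, 0.99], [-0.0, 1.0, 0.0]])
(0.8062589367763343, (1, 1, 1, 1, 1, 1, 1), [[0.83, -0.0, -0.55], [-0.55, 0.0, -0.83], [0.0, 1.0, -0.0]])
(0.8937073998656511, (1, 1, 1, -1, -1, -1, 1), [[0.56, -0.75, -0.35], [-0.57, -0.05, -0.82], [0.6, 0.66, -0.46]])
(0.9255233445324013, (-1, -1, -1, 1, -1, 1, -1), [[-0.66, 0.75, 0.05], [-0.05, -0.11, 0.99], [0.75, 0.66, 0.11]])
(0.9584617816787836, (1, -1, 1, -1, -1, 1, 1), [[-0.46, -0.8, 0.4], [-0.66, 0.01, -0.75], [0.59, -0.6, -0.53]])
```

```bash
cat >> fit.py <<'E'
print('---')
def frames(q):
    r=Rn.identity();F=[]
    for i,ax in enumerate((Z,Y,Z,Y,Z,Y,Z)):
        r=r*rx(ax,(-1,1,-1,1,-1,1,-1)[i]*q[i]);F.append(r)
    return F
names=['o1','h','a','e3','e4','b','w5','w6','L']
def row(q):
    F=frames(q)
    return np.stack([F[0].apply(X),np.array(Z,float),F[2].apply(Z),F[2].apply(X),F[3].apply(X),F[4].apply(Z),F[4].apply(X),F[5].apply(X),F[6].apply(Z)],1)
A=np.vstack([row(q) for q in J]);y=P.ravel()
for use in (['h','a','b','L'],['h','a','b','w6','L'],['h','a','e3','e4','b','L'],['h','a','e3','e4','b','w6','L'],['h','a','b','w5','w6','L'],['o1','h','a','b','L'],names):
    k=[names.index(n) for n in use]; x,r,_,sv=np.linalg.lstsq(A[:,k],y,rcond=None)
    print(dict(zip(use,x.round(1))),'res',np.abs(A[:,k]@x-y).max().round(2),'cond',(sv[0]/sv[-1]).round(0))
E
python3 fit.py|sed -n '/---/,$p'
```

```text
---
{'h': np.float64(339.0), 'a': np.float64(469.1), 'b': np.float64(548.7), 'L': np.float64(294.0)} res 61.33 cond 15.0
{'h': np.float64(370.3), 'a': np.float64(433.3), 'b': np.float64(481.8), 'w6': np.float64(-61.2), 'L': np.float64(341.6)} res 55.41 cond 15.0
{'h': np.float64(171.2), 'a': np.float64(457.5), 'e3': np.float64(73.2), 'e4': np.float64(-76.7), 'b': np.float64(427.0), 'L': np.float64(233.2)} res 58.89 cond 39.0
{'h': np.float64(383.3), 'a': np.float64(400.6), 'e3': np.float64(36.2), 'e4': np.float64(13.7), 'b': np.float64(481.6), 'w6': np.float64(-48.2), 'L': np.float64(303.0)} res 54.08 cond 59.0
{'h': np.float64(347.5), 'a': np.float64(457.7), 'b': np.float64(476.7), 'w5': np.float64(-14.6), 'w6': np.float64(-48.8), 'L': np.float64(354.4)} res 56.02 cond 26.0
{'o1': np.float64(-55.8), 'h': np.float64(358.8), 'a': np.float64(507.7), 'b': np.float64(578.6), 'L': np.float64(338.6)} res 53.68 cond 15.0
{'o1': np.float64(-283.4), 'h': np.float64(1700.3), 'a': np.float64(-76.7), 'e3': np.float64(215.9), 'e4': np.float64(573.3), 'b': np.float64(1244.0), 'w5': np.float64(147.2), 'w6': np.float64(2.8), 'L': np.float64(137.9)} res 0.0 cond 122.0
```

```bash
cat >> fit.py <<'E'
print('+++')
names=['o1','h','a','e3','e4','b','w5','w6','L','y1','y3','y5']
def row2(q):
    F=frames(q); return np.hstack([row(q),np.stack([F[0].apply(Y),F[2].apply(Y),F[4].apply(Y)],1)])
A=np.vstack([row2(q) for q in J])
base=['h','a','b','L']
for ex in (['y1'],['y3'],['y5'],['y1','y3'],['y1','y5'],['y3','y5'],['y1','y3','y5'],['y1','y3','w6'],['y1','y3','e3'],['y1','o1'],['o1','y1','y3'],['w6','y1'],['e3','e4','y1'],['w6','y1','y5'],['w5','y1','y5'],['o1','y1','y5']):
    use=base+ex;k=[names.index(n) for n in use]; x,r,_,sv=np.linalg.lstsq(A[:,k],y,rcond=None)
    print({n:float(v) for n,v in zip(use,x.round(1))},'res',np.abs(A[:,k]@x-y).max().round(2),'cond',(sv[0]/sv[-1]).round(0))
E
python3 fit.py|sed -n '/+++/,$p'
```

```text
+++
{'h': 218.0, 'a': 581.9, 'b': 480.0, 'L': 331.2, 'y1': -61.4} res 13.93 cond 16.0
{'h': 338.5, 'a': 526.6, 'b': 508.2, 'L': 385.6, 'y3': -60.9} res 10.24 cond 15.0
{'h': 389.5, 'a': 510.1, 'b': 533.1, 'L': 384.2, 'y5': -56.2} res 35.86 cond 15.0
{'h': 283.1, 'a': 554.7, 'b': 493.3, 'L': 365.0, 'y1': -28.2, 'y3': -35.8} res 0.21 cond 19.0
{'h': 237.5, 'a': 581.5, 'b': 482.1, 'L': 346.5, 'y1': -56.7, 'y5': -11.4} res 14.08 cond 17.0
{'h': 337.0, 'a': 526.1, 'b': 508.2, 'L': 384.1, 'y3': -61.7, 'y5': 1.7} res 10.19 cond 15.0
{'h': 283.4, 'a': 554.9, 'b': 493.3, 'L': 365.3, 'y1': -28.3, 'y3': -35.5, 'y5': -0.5} res 0.03 cond 19.0
{'h': 283.1, 'a': 555.2, 'b': 493.8, 'L': 365.0, 'y1': -28.1, 'y3': -36.2, 'w6': 0.5} res 0.12 cond 19.0
{'h': 282.8, 'a': 555.9, 'b': 493.7, 'L': 365.8, 'y1': -28.5, 'y3': -35.8, 'e3': -0.8} res 0.06 cond 22.0
{'h': 234.2, 'a': 580.2, 'b': 493.6, 'L': 338.1, 'y1': -55.6, 'o1': -13.1} res 11.75 cond 17.0
{'h': 283.1, 'a': 554.6, 'b': 493.1, 'L': 365.0, 'o1': 0.2, 'y1': -28.2, 'y3': -36.0} res 0.23 cond 19.0
{'h': 237.4, 'a': 562.3, 'b': 471.1, 'L': 338.7, 'w6': -14.4, 'y1': -55.3} res 9.1 cond 17.0
{'h': 157.9, 'a': 611.7, 'b': 460.5, 'L': 338.7, 'e3': -11.2, 'e4': -32.2, 'y1': -60.6} res 13.2 cond 39.0
{'h': 294.5, 'a': 544.9, 'b': 468.1, 'L': 377.0, 'w6': -26.5, 'y1': -40.3, 'y5': -23.7} res 4.37 cond 21.0
{'h': 241.7, 'a': 592.5, 'b': 464.0, 'L': 386.6, 'w5': -22.5, 'y1': -45.1, 'y5': -19.1} res 6.23 cond 18.0
{'h': 263.3, 'a': 579.2, 'b': 499.4, 'L': 359.6, 'o1': -16.0, 'y1': -48.1, 'y5': -14.8} res 8.99 cond 18.0
```

```bash
cat > kin.py <<'E'
from h import *
from scipy.optimize import least_squares
LO=np.array([-2.85,-.5,-1.23,.21,-1.02,.16,-2.73]);HI=np.array([2.85,2.14,1.37,2.46,4.16,2.05,2.73])
SG=(-1,1,-1,1,-1,1,-1);AX='zyzyzyz'
C=Rn.from_matrix([[-1,0,0],[0,0,1],[0,1,0]])
def fk(q):
    F=[];r=Rn.identity()
    for i in range(7): r=r*Rn.from_euler(AX[i],SG[i]*q[i]);F.append(r)
    p=np.array([0,0,283.1])+F[0].apply([0,-28.2,0])+F[2].apply([0,-35.8,554.7]);el=p.copy()
    w=p+F[4].apply([0,0,493.3]); t=w+F[6].apply([0,0,365.])
    return t,r*C,el,w
def ik(p,R,n=30,seed=0,q0=None,m=0.02):
    g=np.random.default_rng(seed);best=[]
    mid=(LO+HI)/2
    def f(q):
        t,r,_,_=fk(q);return np.r_[(t-p)/100,(R.inv()*r).as_rotvec()*2,1e-3*(q-mid)/(HI-LO)]
    for k in range(n):
        s=q0 if (q0 is not None and k==0) else g.uniform(LO,HI)
        o=least_squares(f,np.clip(s,LO+m,HI-m),bounds=(LO+m-1e-6,HI-m+1e-6),max_nfev=80)
        if np.linalg.norm(o.fun[:6])<5e-3: best.append((np.min(np.minimum(o.x-LO,HI-o.x)),o.x))
    best.sort(key=lambda t:-t[0]); return best
E
cat > t.py <<'E'
from kin import *
import mv
from mv import Rt,on,BL,BLY,CA,CAY,BED,PY
for q in ([-0.883,-0.1,1.372,2.461,-1.02,0.163,-0.21],): print(fk(q)[0])
for T in (20,25,30,35,40):
    a=np.radians(T);R=lambda y:Rt(y,T)
    for nm,c,yw,xg,zt in (('blankpick',BL,BLY,-40,11),('caulpick',CA,CAY,-40,10),('bedblank',BED,PY,-40,43),('bedcaul',BED,PY,-40,78),):
        p=on(c,yw,xg+19*np.sin(a),0,zt)
        for k in (0,80):
            b=ik(p-R(yw).apply([0,k,0]),R(yw),n=25)
            print(T,nm,k,len(b),[ (round(x[0],2),x[1].round(2)) for x in b[:1]])
E
python3 t.py
```

```text
[ 489.26824004 -236.46927359  167.17197315]
20 blankpick 0 15 [(np.float64(0.19), array([ 0.95,  0.55, -0.72,  2.13,  0.91,  0.35, -2.16]))]
20 blankpick 80 15 [(np.float64(0.3), array([ 1.16,  0.43, -0.93,  2.14,  0.65,  0.46, -1.92]))]
20 caulpick 0 14 [(np.float64(0.05), array([ 0.03,  0.42, -0.06,  2.24,  0.76,  0.21, -2.66]))]
20 caulpick 80 14 [(np.float64(0.21), array([ 0.2 ,  0.25, -0.27,  2.25,  0.56,  0.38, -2.46]))]
20 bedblank 0 14 [(np.float64(0.21), array([ 0.3 ,  0.44, -0.64,  2.17,  0.84,  0.37, -2.37]))]
20 bedblank 80 14 [(np.float64(0.29), array([ 0.52,  0.3 , -0.86,  2.17,  0.56,  0.48, -2.11]))]
20 bedcaul 0 14 [(np.float64(0.27), array([ 0.38,  0.39, -0.73,  2.15,  0.71,  0.43, -2.25]))]
20 bedcaul 80 14 [(np.float64(0.32), array([ 0.53,  0.23, -0.86,  2.14,  0.4 ,  0.53, -1.96]))]
25 blankpick 0 8 [(np.float64(0.17), array([ 1.22,  0.71, -1.06,  2.18,  1.42,  0.48, -2.55]))]
25 blankpick 80 14 [(np.float64(0.18), array([ 1.29,  0.46, -1.05,  2.21,  0.92,  0.38, -2.14]))]
25 caulpick 0 0 []
25 caulpick 80 13 [(np.float64(0.06), array([-0.23,  0.22,  0.16,  2.35,
[... 1451 characters left out ...]
2.35,  2.19,  0.35,  2.6 ]))]
35 bedblank 80 0 []
35 bedcaul 0 8 [(np.float64(0.05), array([-0.91,  0.39,  0.78,  2.41,  4.08,  0.3 ,  0.53]))]
35 bedcaul 80 0 []
40 blankpick 0 10 [(np.float64(0.11), array([ 0.92,  0.56, -0.58,  2.35,  3.  ,  0.37,  2.11]))]
40 blankpick 80 8 [(np.float64(0.04), array([ 1.3 ,  0.46, -0.95,  2.42,  2.68,  0.25,  2.46]))]
40 caulpick 0 11 [(np.float64(0.04), array([ 0.81,  0.77, -1.1 ,  2.42,  2.11,  0.97,  2.51]))]
40 caulpick 80 0 []
40 bedblank 0 8 [(np.float64(0.06), array([ 0.59,  0.58, -0.97,  2.4 ,  2.28,  0.56,  2.6 ]))]
40 bedblank 80 0 []
40 bedcaul 0 8 [(np.float64(0.07), array([ 0.6 ,  0.47, -0.97,  2.39,  2.2 ,  0.45,  2.64]))]
40 bedcaul 80 0 []
```

```bash
cat > t2.py <<'E'
from kin import *
from mv import Rt,on,BL,BLY,CA,CAY,BED,PY
for T in (25,30,35,40):
    a=np.radians(T);R=lambda y:Rt(y,T)*Rn.from_euler('y',np.pi)
    for nm,c,yw,xg,zt in (('blankpick',BL,BLY,-40,11),('caulpick',CA,CAY,-40,10),('bedblank',BED,PY,-40,43),('bedcaul',BED,PY,-40,78),):
        p=on(c,yw,xg+19*np.sin(a),0,zt)
        for k in (0,80,-100):
            pp=p-R(yw).apply([0,k,0]) if k>=0 else p+[0,0,-k]
            b=ik(pp,R(yw),n=16)
            print(T,nm,k,len(b),[ (round(x[0],2),x[1].round(2)) for x in b[:1]])
E
python3 t2.py
```

```text
25 blankpick 0 6 [(np.float64(0.24), array([ 1.18,  0.67, -0.99,  2.18,  1.39,  0.42,  0.6 ]))]
25 blankpick 80 8 [(np.float64(0.17), array([ 1.2 ,  0.42, -0.94,  2.21,  0.8 ,  0.33,  1.1 ]))]
25 blankpick -100 8 [(np.float64(0.23), array([ 1.17,  0.41, -0.93,  2.13,  0.65,  0.39,  1.22]))]
25 caulpick 0 7 [(np.float64(0.2), array([ 0.79,  0.63, -1.  ,  2.26,  1.56,  0.65, -0.16]))]
25 caulpick 80 8 [(np.float64(0.16), array([ 0.8 ,  0.36, -0.98,  2.3 ,  1.19,  0.52,  0.1 ]))]
25 caulpick -100 8 [(np.float64(0.25), array([ 0.77,  0.33, -0.92,  2.21,  1.01,  0.52,  0.31]))]
25 bedblank 0 4 [(np.float64(0.24), array([ 0.59,  0.55, -0.99,  2.22,  1.35,  0.47,  0.34]))]
25 bedblank 80 5 [(np.float64(0.22), array([ 0.66,  0.31, -1.01,  2.24,  0.83,  0.4 ,  0.78]))]
25 bedblank -100 5 [(np.float64(0.25), array([ 0.62,  0.31, -0.98,  2.16,  0.69,  0.45,  0.92]))]
25 bedcaul 0 5 [(np.float64(0.25), array([ 0.55,  0.43, -0.93,  2.21,  1.09,  0.41,  0.56]))]
25 bedcaul 80 4 [(np.float64(0.24), array([ 0.63,  0.21, -0.94,  2.22,  0.52,  0.41,  1.07]))]
25 bedcaul -100 5 [(np.float64(0.31), arra
[... 2669 characters left out ...]
0 10 [(np.float64(0.04), array([ 0.86,  0.82, -1.16,  2.42,  2.09,  1.02, -0.58]))]
40 caulpick 80 0 []
40 caulpick -100 7 [(np.float64(0.07), array([ 0.87,  0.41, -1.11,  2.39,  1.81,  0.65, -0.48]))]
40 bedblank 0 7 [(np.float64(0.07), array([ 0.73,  0.7 , -1.16,  2.39,  2.17,  0.67, -0.34]))]
40 bedblank 80 0 []
40 bedblank -100 7 [(np.float64(0.11), array([ 0.67,  0.29, -1.01,  2.35,  1.87,  0.27, -0.24]))]
40 bedcaul 0 7 [(np.float64(0.08), array([ 0.73,  0.56, -1.13,  2.38,  2.09,  0.54, -0.34]))]
40 bedcaul 80 4 [(np.float64(0.02), array([ 0.89,  0.25, -1.21,  2.44,  1.97,  0.27, -0.34]))]
40 bedcaul -100 4 [(np.float64(0.02), array([ 0.7 ,  0.19, -1.  ,  2.32,  1.48,  0.18,  0.12]))]
```

```bash
cat > sim.py <<'E'
from kin import *
def jac(q):
    F=[];r=Rn.identity();t=fk(q)[0]
    o=np.array([0,0,283.1]);J=np.zeros((6,7));pts=[]
    R=[Rn.identity()]
    for i in range(7): R.append(R[-1]*Rn.from_euler(AX[i],SG[i]*q[i]))
    p0=o;p2=o+R[1].apply([0,-28.2,0]);p3=p2;p4=p3+R[3].apply([0,-35.8,554.7]);p5=p4;p6=p4+R[5].apply([0,0,493.3]);p7=p6
    for i,(pt) in enumerate((p0,p2,p3,p4,p5,p6,p7)):
        ax=R[i].apply([0,0,1] if AX[i]=='z' else [0,1,0])*SG[i]
        J[:3,i]=np.cross(ax,t-pt)/1000;J[3:,i]=ax
    return J
VL=np.array([1.89,1.89,2.39,2.39,3.01,3.01,3.01])*.7
def solve(q,p,R,lam=0.05,k0=0,qh=None,it=30,w=None,lock=True):
    q=q.copy()
    for _ in range(it):
        t,r,_,_=fk(q);e=np.r_[(p-t)/1000,(R*r.inv()).as_rotvec()]
        if np.linalg.norm(e)<1e-5: break
        act=np.ones(7,bool)
        for _ in range(4):
            J=jac(q)*act; A=J@J.T+lam**2*np.eye(6)*min(1,np.linalg.norm(e)*5+.02)
            dq=J.T@np.linalg.solve(A,e)
            if k0: 
                dq+=(np.eye(7)-np.linalg.pinv(J,rcond=1e-3)@J)@(k0*(qh-q))*act
            n=np.linalg.norm(dq);dq*=min(1,.3/n) if n>0 else 1
            bad=((q+dq<LO)|(q+dq>HI))&act
            if not lock or not bad.any(): break
            act&=~bad
        q=np.clip(q+dq,LO,HI)
    return q
def play(q,rows,**kw):
    """rows: list of (d(3) units,r(3) units)"""
    t0,R0,_,_=fk(q);tr=[];pc,Rc=t0,R0
    for d,r in rows:
        P=t0+R0.apply(np.array(d)*250);R=R0*Rn.from_rotvec(np.array(r)*np.pi/2)
        t,Rq,_,_=fk(q); dp=P-t;n=np.linalg.norm(dp);dp*=min(1,62.5/n) if n else 1
        dr=(R*Rq.inv()).as_rotvec();n=np.linalg.norm(dr);dr*=min(1,np.radians(10.7)/n) if n else 1
        qn=solve(q,t+dp,Rn.from_rotvec(dr)*Rq,**kw)
        dq=qn-q;s=min(1,(VL/8/np.maximum(abs(dq),1e-9)).min());q=q+dq*s;tr.append(q)
    return q,np.array(tr)
if __name__=='__main__':
    q=np.array([1.12749246,0.42672463,0.0738546,1.60661654,-0.03411823,1.11077309,-0.06707688])
    print(np.abs(np.array([fk(q+np.eye(7)[i]*1e-5)[0]-fk(q)[0] for i in range(7)]).T/1e-2-jac(q)[:3]).max())
    D=[(-.25,0,.25),(-.4,0,.45),(-.55,0,.65),(-.7,0,.85),(-.85,0,1),(-.95,0,1)]+[(-1,0,1)]*4
    r=[(.08,.05,-.02),(.15,.1,-.04),(.22,.14,-.05),(.3,.18,-.06),(.36,.22,-.08)]+[(.438,.257,-.094)]*5
    rows=list(zip(D,r))
    h=q.copy()
    print('meas1',[.306,-.095,.65,2.421,-1.004,.519,.104]);print('meas2',[-0.883,-0.1,1.372,2.461,-1.02,0.163,-0.21])
    rows2=list(zip([(-.15,.1,.06),(-.3,.2,.12),(-.45,.35,.121),(-.471,.5,.121)]+[(-.471,.593,.121)]*6,[(.006,.006,0)]*10))
    for kw in (dict(lam=.02),dict(lam=.1),dict(lam=.05,k0=.1,qh=h),dict(lam=.05,k0=.1,qh=(LO+HI)/2),dict(lam=.05,k0=.02,qh=(LO+HI)/2),dict(lam=.05,k0=.3,qh=h)):
        q1,tr=play(q,rows,**kw); q2,_=play(np.array([.306,-.095,.65,2.421,-1.004,.519,.104]),rows2,**kw)
        print(q1.round(3),fk(q1)[0].round(0),q2.round(3),fk(q2)[0].round(0))
E
python3 sim.py
```

```text
3.2274477926030887e-06
meas1 [0.306, -0.095, 0.65, 2.421, -1.004, 0.519, 0.104]
meas2 [-0.883, -0.1, 1.372, 2.461, -1.02, 0.163, -0.21]
[ 1.965  0.126 -1.005  2.273 -0.881  0.519  0.016] [ 374. -367.  201.] [-0.713 -0.093  1.192  2.444 -1.004  0.169 -0.244] [ 497. -241.  183.]
[ 0.31  -0.094  0.644  2.411 -0.977  0.518  0.083] [ 362. -343.  208.] [-0.768 -0.109  1.32   2.444 -1.004  0.215 -0.174] [ 482. -255.  177.]
[ 1.937  0.131 -0.981  2.263 -0.864  0.519 -0.003] [ 377. -371.  202.] [-0.737 -0.099  1.245  2.444 -1.004  0.189 -0.217] [ 491. -247.  180.]
[-0.129 -0.305  0.978  2.421 -0.431  0.417 -0.436] [ 351. -341.  216.] [-0.689 -0.091  1.187  2.441 -1.004  0.188 -0.231] [ 494. -245.  183.]
[ 0.23  -0.108  0.72   2.421 -0.973  0.508  0.078] [ 362. -340.  208.] [-0.689 -0.091  1.187  2.441 -1.004  0.188 -0.231] [ 494. -245.  183.]
[ 0.258 -0.11   0.687  2.402 -0.917  0.505  0.033] [ 362. -349.  213.] [-0.737 -0.099  1.245  2.444 -1.004  0.189 -0.217] [ 491. -247.  180.]
```

```bash
cat > search.py <<'E'
from sim import *
from mv import Rt,on,BL,BLY
import sys
q0=np.array([-0.883,-0.1,1.372,2.461,-1.02,0.163,-0.21])
T=32
def tgt(q,p,R):
    t,R0,_,_=fk(q);return (R0.inv().apply(p-t)/250,(R0.inv()*R).as_rotvec()/(np.pi/2))
Rg=Rt(BLY,T)*Rn.from_euler('y',np.pi);g=on(BL,BLY,-42+19*np.sin(np.radians(T)),0,11)+[0,0,100]
rng=np.random.default_rng(int(sys.argv[1]));import time;t0=time.time();best=1e9
def ev(v):
    q=q0;zs=[]
    for p,h,tl,ph in v:
        R=Rt(h,tl)*Rn.from_euler('y',np.radians(ph))
        q,tr=play(q,[tgt(q,p,R)]*10,lam=.1,it=8); zs+=[fk(x)[0][2] for x in tr]
        if min(zs)<140: return None
    for k in range(2): q,tr=play(q,[tgt(q,g,Rg)]*10,lam=.1,it=8);zs+=[fk(x)[0][2] for x in tr]
    t,R,el,w=fk(q);e=np.linalg.norm(t-g)+100*(Rg.inv()*R).magnitude()
    m=np.minimum(q-LO,HI-q).min()
    return e-200*min(m,.15),q,min(zs)
while time.time()-t0<250:
    sgn=rng.choice([1,-1]); n=rng.integers(2,4); ph=np.sort(rng.uniform(0,180,n))*sgn
    v=[(np.array([rng.uniform(400,680),rng.uniform(-420,-50),rng.uniform(180,420)]),rng.uniform(-50,40),rng.uniform(-10,35),ph[i]) for i in range(n)]
    r=ev(v)
    if r and r[0]<best:
        best=r[0];print(round(best,1),r[1].round(2),round(r[2]),[(x[0].round().tolist(),round(x[1]),round(x[2]),round(x[3])) for x in v],flush=True)
E
nproc; for i in 1 2 3 4; do OMP_NUM_THREADS=1 python3 search.py $i > s$i.txt 2>&1 & done; wait; tail -n 2 s?.txt
```

```text
4
==> s1.txt <==
-3.1 [ 1.14  0.36 -0.85  2.22  0.82  0.18  1.07] 109 [([667.0, -173.0, 253.0], 7, 6, -159), ([627.0, -369.0, 291.0], 26, 10, -178), ([568.0, -384.0, 248.0], 36, 20, -180)]
-19.4 [ 1.28  0.43 -1.03  2.22  1.06  0.26  0.86] 106 [([490.0, -336.0, 228.0], -7, 5, -3), ([663.0, -211.0, 396.0], 33, 31, -36), ([540.0, -204.0, 308.0], -48, 33, -115)]

==> s2.txt <==
-16.0 [ 1.26  0.41 -1.    2.22  1.02  0.24  0.89] 109 [([442.0, -57.0, 379.0], -18, -9, -20), ([475.0, -216.0, 412.0], -48, 22, -93)]
-19.4 [ 1.28  0.43 -1.03  2.22  1.06  0.26  0.86] 110 [([598.0, -88.0, 238.0], -20, -8, -65), ([409.0, -193.0, 233.0], -26, 35, -86)]

==> s3.txt <==
this script no longer has the robot

==> s4.txt <==
-8.8 [ 1.19  0.38 -0.92  2.22  0.93  0.2   0.97] 109 [([429.0, -241.0, 239.0], -39, 27, -12), ([462.0, -121.0, 253.0], -45, 10, -54)]
-21.4 [ 1.29  0.44 -1.05  2.22  1.08  0.27  0.84] 110 [([441.0, -296.0, 412.0], 5, 22, -31), ([589.0, -195.0, 353.0], -32, 31, -61)]
```

```bash
cat > n.py <<'E'
from mv import *
import sys
# args: x y z heading tilt phi
s=st();a=list(map(float,sys.argv[1:7]))
rel(np.array(a[:3]),Rt(a[3],a[4])*Rn.from_euler('y',np.radians(a[5])),s)
E
python3 n.py 441 -296 412 5 22 -31
```

```text
2.7 [ 489.1 -236.7  167.2] [-52.3   0.1 -97.4] j [-0.883 -0.1    1.373  2.461 -1.02   0.163 -0.21 ] F [-0.2  0.6  0.6] w 94.0
d [ 0.257 -0.874  0.472] r [-0.152 -0.462  0.113] | dist 256.4415911166817 ang 44.96882449260161
```

{"method": "play_rows", "body": {
  "targets": [
    {"dx": 0.257,"dy": -0.874,"dz": 0.472,"rx": -0.152,"ry": -0.462,"rz": 0.113,"fingers": 1},
    {"dx": 0.257,"dy": -0.874,"dz": 0.472,"rx": -0.152,"ry": -0.462,"rz": 0.113,"fingers": 1},
    {"dx": 0.257,"dy": -0.874,"dz": 0.472,"rx": -0.152,"ry": -0.462,"rz": 0.113,"fingers": 1},
    {"dx": 0.257,"dy": -0.874,"dz": 0.472,"rx": -0.152,"ry": -0.462,"rz": 0.113,"fingers": 1},
    {"dx": 0.257,"dy": -0.874,"dz": 0.472,"rx": -0.152,"ry": -0.462,"rz": 0.113,"fingers": 1},
    {"dx": 0.257,"dy": -0.874,"dz": 0.472,"rx": -0.152,"ry": -0.462,"rz": 0.113,"fingers": 1},
    {"dx": 0.257,"dy": -0.874,"dz": 0.472,"rx": -0.152,"ry": -0.462,"rz": 0.113,"fingers": 1},
    {"dx": 0.257,"dy": -0.874,"dz": 0.472,"rx": -0.152,"ry": -0.462,"rz": 0.113,"fingers": 1},
    {"dx": 0.257,"dy": -0.874,"dz": 0.472,"rx": -0.152,"ry": -0.462,"rz": 0.113,"fingers": 1},
    {"dx": 0.257,"dy": -0.874,"dz": 0.472,"rx": -0.152,"ry": -0.462,"rz": 0.113,"fingers": 1}
  ]
}}

```text
t: 3.95
tool_pos: [440.3, -295.7, 410.8]
orientation: [-1.238, -0.193, -0.977]
ft_force: [-0.1, 0.9, -0.4]
width: 93.8
```

```bash
python3 n.py 589 -195 353 -32 31 -61; cat > simto.py <<'E'
import sys,json
from sim import *
def Rt(y,t): return Rn.from_euler('z',np.radians(y-90))*Rn.from_euler('x',np.radians(-90+t))
def tgt(q,p,R):
    t,R0,_,_=fk(q);return (R0.inv().apply(p-t)/250,(R0.inv()*R).as_rotvec()/(np.pi/2))
def run(q,ws,v=1):
    for w in ws:
        R=Rt(w[3],w[4])*Rn.from_euler('y',np.radians(w[5]))
        q,tr=play(q,[tgt(q,np.array(w[:3]),R)]*10,lam=.1,it=8)
        t,r,_,_=fk(q); 
        if v: print(np.round(w,1),q.round(2),'err',np.linalg.norm(t-w[:3]).round(1),np.degrees((R.inv()*r).magnitude()).round(1),'minz',min(fk(x)[0][2] for x in tr).round(0),'marg',np.minimum(tr-LO,HI-tr).min().round(2))
    return q
E
python3 - <<'E'
from simto import *
q=np.array([-0.883,-0.1,1.372,2.461,-1.02,0.163,-0.21])
run(q,[(441,-296,412,5,22,-31)])
E
```

```text
3.95 [ 440.3 -295.7  410.8] [-70.9 -11.1 -56. ] j [-0.186 -0.215  0.701  1.882 -0.088  1.11  -0.392] F [-0.1  0.9 -0.4] w 93.8
d [-0.045  0.449  0.605] r [-0.064  0.037 -0.195] | dist 188.62760419889747 ang 18.716676164697482
[ 441 -296  412    5   22  -31] [-0.33 -0.26  0.8   1.88 -0.02  1.11 -0.45] err 0.0 0.0 minz 188.0 marg 0.04
```

```bash
python3 - <<'E'
from simto import *
q=np.array([-0.186,-0.215,0.701,1.882,-0.088,1.11,-0.392])
T=32;BLY=-7.3;a=np.radians(BLY);x=-42+19*np.sin(np.radians(T))
g=(593.8+x*np.cos(a),-250.5+x*np.sin(a),111,BLY,T,-180)
run(q,[(589,-195,353,-32,31,-61),g,g]);print()
run(q,[(589,-195,353,-32,31,-90),g,g]);print()
run(q,[(560,-200,300,-20,25,-100),g,g])
E
```

```text
[ 589 -195  353  -32   31  -61] [-0.16 -0.06  0.22  1.99  0.38  0.77 -1.21] err 0.0 0.0 minz 353.0 marg 0.28
[ 562.1 -246.4  111.    -7.3   32.  -180. ] [ 0.76  0.27 -0.52  2.31  1.76  0.16 -0.91] err 0.1 52.8 minz 111.0 marg 0.0
[ 562.1 -246.4  111.    -7.3   32.  -180. ] [ 1.3   0.44 -1.05  2.22  1.08  0.27  0.84] err 0.0 0.0 minz 110.0 marg 0.0

[ 589 -195  353  -32   31  -90] [-0.27 -0.07  0.33  1.99  0.39  0.77 -0.72] err 0.0 0.0 minz 353.0 marg 0.31
[ 562.1 -246.4  111.    -7.3   32.  -180. ] [ 0.91  0.3  -0.66  2.27  1.37  0.16 -0.08] err 0.5 29.1 minz 111.0 marg 0.0
[ 562.1 -246.4  111.    -7.3   32.  -180. ] [ 1.28  0.43 -1.03  2.22  1.06  0.26  0.86] err 0.0 0.0 minz 110.0 marg 0.01

[ 560 -200  300  -20   25 -100] [-0.36 -0.06  0.54  2.05  0.15  0.72 -0.08] err 0.0 0.0 minz 300.0 marg 0.33
[ 562.1 -246.4  111.    -7.3   32.  -180. ] [ 0.26  0.25  0.13  2.27 -1.01  0.16  2.52] err 0.0 14.7 minz 111.0 marg 0.0
[ 562.1 -246.4  111.    -7.3   32.  -180. ] [ 0.43  0.25 -0.04  2.26 -0.92  0.16  2.71] err 3.7 0.1 minz 112.0 marg 0.0
```

{"method": "play_rows", "body": {
  "targets": [
    {"dx": -0.045,"dy": 0.449,"dz": 0.605,"rx": -0.064,"ry": 0.037,"rz": -0.195,"fingers": 1},
    {"dx": -0.045,"dy": 0.449,"dz": 0.605,"rx": -0.064,"ry": 0.037,"rz": -0.195,"fingers": 1},
    {"dx": -0.045,"dy": 0.449,"dz": 0.605,"rx": -0.064,"ry": 0.037,"rz": -0.195,"fingers": 1},
    {"dx": -0.045,"dy": 0.449,"dz": 0.605,"rx": -0.064,"ry": 0.037,"rz": -0.195,"fingers": 1},
    {"dx": -0.045,"dy": 0.449,"dz": 0.605,"rx": -0.064,"ry": 0.037,"rz": -0.195,"fingers": 1},
    {"dx": -0.045,"dy": 0.449,"dz": 0.605,"rx": -0.064,"ry": 0.037,"rz": -0.195,"fingers": 1},
    {"dx": -0.045,"dy": 0.449,"dz": 0.605,"rx": -0.064,"ry": 0.037,"rz": -0.195,"fingers": 1},
    {"dx": -0.045,"dy": 0.449,"dz": 0.605,"rx": -0.064,"ry": 0.037,"rz": -0.195,"fingers": 1},
    {"dx": -0.045,"dy": 0.449,"dz": 0.605,"rx": -0.064,"ry": 0.037,"rz": -0.195,"fingers": 1},
    {"dx": -0.045,"dy": 0.449,"dz": 0.605,"rx": -0.064,"ry": 0.037,"rz": -0.195,"fingers": 1}
  ]
}}

```text
t: 5.2
tool_pos: [589.1, -195.2, 353.3]
orientation: [-1.287, -0.468, -1.133]
ft_force: [0.2, -0.3, -1.2]
width: 93.7
```

```bash
cat > ps.py <<'E'
# plan-sim from measured q
from mv import st
s=st(); 
from simto import *
q=s['joints']
E
python3 n.py 562.1 -246.4 111 -7.3 32 -180
python3 - <<'E'
from ps import *
g=(562.1,-246.4,111,-7.3,32,-180)
h=(562.1,-246.4,200,-7.3,32,-180)
h1=(562.1,-246.4,160,-7.3,32,-130)
run(q,[g,g]);print()
run(q,[h,h,g]);print()
run(q,[h1,g,g]);print()
E
```

```text
5.2 [ 589.1 -195.2  353.3] [-73.8 -26.8 -64.9] j [-0.144 -0.063  0.206  1.986  0.38   0.767 -1.216] F [ 0.2 -0.3 -1.2] w 93.7
d [-0.312  0.839 -0.437] r [ 0.153 -1.549 -0.106] | dist 249.13022419438258 ang 140.44123157869834
5.2 [ 589.1 -195.2  353.3] [-73.8 -26.8 -64.9] j [-0.144 -0.063  0.206  1.986  0.38   0.767 -1.216] F [ 0.2 -0.3 -1.2] w 93.7
[ 562.1 -246.4  111.    -7.3   32.  -180. ] [ 0.77  0.28 -0.53  2.3   1.75  0.16 -0.89] err 0.0 52.1 minz 111.0 marg 0.0
[ 562.1 -246.4  111.    -7.3   32.  -180. ] [ 1.3   0.44 -1.05  2.22  1.08  0.27  0.84] err 0.0 0.0 minz 110.0 marg 0.0

[ 562.1 -246.4  200.    -7.3   32.  -180. ] [ 0.41  0.08 -0.08  2.24 -0.17  0.22  1.15] err 0.2 44.0 minz 200.0 marg 0.04
[ 562.1 -246.4  200.    -7.3   32.  -180. ] [ 0.66  0.12 -0.28  2.18 -0.33  0.33  2.11] err 0.0 0.0 minz 200.0 marg 0.07
[ 562.1 -246.4  111.    -7.3   32.  -180. ] [ 0.41  0.24 -0.01  2.25 -0.9   0.18  2.69] err 7.1 0.3 minz 118.0 marg 0.02

[ 562.1 -246.4  160.    -7.3   32.  -130. ] [ 1.12  0.24 -0.8   2.19  0.21  0.23  0.73] err 0.0 1.6 minz 160.0 marg 0.0
[ 562.1 -246.4  111.    -7.3   32.  -180. ] [ 1.21  0.39 -0.94  2.22  0.95  0.21  0.95] err 0.0 0.0 minz 111.0 marg 0.0
[ 562.1 -246.4  111.    -7.3   32.  -180. ] [ 1.21  0.39 -0.94  2.22  0.95  0.21  0.95] err 0.0 0.0 minz 111.0 marg 0.05
```

```bash
python3 - <<'E'
from ps import *
g=(562.1,-246.4,111,-7.3,32,-180)
for pz in (111,130,160):
  for f in (-110,-125,-130,-145):
    for T in (28,32,36):
      h=(562.1,-246.4,pz,-7.3,T,f)
      R=Rt(h[3],h[4])*Rn.from_euler('y',np.radians(f)); r=tgt(q,np.array(h[:3]),R)
      print(pz,f,T,r[1].round(2),end=' ')
      out=[]
      for dq in (0,.05,-.05):
        qq=q+dq*np.array([1,0,-1,0,0,0,0]);q1=run(qq,[h],0);qf=run(q1,[g,g],0);t=fk(qf)
        out.append((np.linalg.norm(t[0]-g[:3]).round(0),qf[[2,4,5]].round(2).tolist()))
      print(out)
E
```

```text
5.2 [ 589.1 -195.2  353.3] [-73.8 -26.8 -64.9] j [-0.144 -0.063  0.206  1.986  0.38   0.767 -1.216] F [ 0.2 -0.3 -1.2] w 93.7
111 -110 28 [ 0.14 -0.78  0.05] [(np.float64(0.0), [-0.82, 0.77, 0.17]), (np.float64(0.0), [-0.91, 0.91, 0.2]), (np.float64(0.0), [-0.81, 0.76, 0.16])]
111 -110 32 [ 0.15 -0.78  0.  ] [(np.float64(0.0), [-1.17, 1.19, 0.34]), (np.float64(0.0), [-1.19, 1.21, 0.36]), (np.float64(0.0), [-1.16, 1.18, 0.33])]
111 -110 36 [ 0.16 -0.77 -0.04] [(np.float64(0.0), [-1.15, 1.17, 0.33]), (np.float64(0.0), [-1.18, 1.2, 0.35]), (np.float64(0.0), [-1.12, 1.15, 0.31])]
111 -125 28 [ 0.15 -0.95  0.03] [(np.float64(0.0), [-1.03, 1.05, 0.25]), (np.float64(0.0), [-1.03, 1.06, 0.26]), (np.float64(0.0), [-1.03, 1.06, 0.26])]
111 -125 32 [ 0.16 -0.94 -0.02] [(np.float64(0.0), [-1.15, 1.17, 0.33]), (np.float64(0.0), [-1.16, 1.18, 0.34]), (np.float64(0.0), [-1.14, 1.17, 0.32])]
111 -125 36 [ 0.16 -0.94 -0.07] [(np.float64(0.0), [-1.13, 1.16, 0.32]), (np.float64(0.0), [-1.13, 1.16, 0.32]), (np.float64(0.0), [-1.12, 1.14, 0.31])]
111 -130 28 [ 0.15 -1.    0.02] [(np.float64(0.0), [-1.03,
[... 3806 characters left out ...]
, 0.95, 0.21]), (np.float64(0.0), [-0.95, 0.97, 0.22]), (np.float64(0.0), [-0.95, 0.96, 0.21])]
160 -130 36 [ 0.16 -0.99 -0.08] [(np.float64(0.0), [-1.1, 1.13, 0.3]), (np.float64(0.0), [-1.11, 1.14, 0.3]), (np.float64(0.0), [-1.11, 1.14, 0.3])]
160 -145 28 [ 0.16 -1.17  0.  ] [(np.float64(0.0), [-0.8, 0.74, 0.16]), (np.float64(0.0), [-0.8, 0.74, 0.16]), (np.float64(0.0), [-0.8, 0.74, 0.16])]
160 -145 32 [ 0.16 -1.16 -0.05] [(np.float64(0.0), [-1.04, 1.07, 0.26]), (np.float64(0.0), [-1.04, 1.07, 0.26]), (np.float64(0.0), [-1.03, 1.06, 0.26])]
160 -145 36 [ 0.16 -1.16 -0.1 ] [(np.float64(0.0), [-1.09, 1.12, 0.29]), (np.float64(0.0), [-1.09, 1.12, 0.29]), (np.float64(0.0), [-1.08, 1.11, 0.29])]
```

```bash
python3 n.py 562.1 -246.4 130 -7.3 36 -125
```

```text
5.2 [ 589.1 -195.2  353.3] [-73.8 -26.8 -64.9] j [-0.144 -0.063  0.206  1.986  0.38   0.767 -1.216] F [ 0.2 -0.3 -1.2] w 93.7
d [-0.278  0.774 -0.418] r [ 0.163 -0.936 -0.068] | dist 230.69283311110706 ang 85.73277500343904
```

{"method": "play_rows", "body": {
  "targets": [
    {"dx": -0.278,"dy": 0.774,"dz": -0.418,"rx": 0.163,"ry": -0.936,"rz": -0.068,"fingers": 1},
    {"dx": -0.278,"dy": 0.774,"dz": -0.418,"rx": 0.163,"ry": -0.936,"rz": -0.068,"fingers": 1},
    {"dx": -0.278,"dy": 0.774,"dz": -0.418,"rx": 0.163,"ry": -0.936,"rz": -0.068,"fingers": 1},
    {"dx": -0.278,"dy": 0.774,"dz": -0.418,"rx": 0.163,"ry": -0.936,"rz": -0.068,"fingers": 1},
    {"dx": -0.278,"dy": 0.774,"dz": -0.418,"rx": 0.163,"ry": -0.936,"rz": -0.068,"fingers": 1},
    {"dx": -0.278,"dy": 0.774,"dz": -0.418,"rx": 0.163,"ry": -0.936,"rz": -0.068,"fingers": 1},
    {"dx": -0.278,"dy": 0.774,"dz": -0.418,"rx": 0.163,"ry": -0.936,"rz": -0.068,"fingers": 1},
    {"dx": -0.278,"dy": 0.774,"dz": -0.418,"rx": 0.163,"ry": -0.936,"rz": -0.068,"fingers": 1},
    {"dx": -0.278,"dy": 0.774,"dz": -0.418,"rx": 0.163,"ry": -0.936,"rz": -0.068,"fingers": 1},
    {"dx": -0.278,"dy": 0.774,"dz": -0.418,"rx": 0.163,"ry": -0.936,"rz": -0.068,"fingers": 1}
  ]
}}

```text
t: 6.45
tool_pos: [561.9, -246.2, 129.5]
orientation: [-1.894, -0.54, 0.368]
ft_force: [-0.5, 0.1, -0.4]
width: 94.0
```

```bash
python3 n.py 562.1 -246.4 111 -7.3 32 -180
python3 - <<'E'
from ps import *
g=(562.1,-246.4,111,-7.3,32,-180);gg=(562.1,-246.4,11,-7.3,32,-180)
run(q,[g,g,gg,g])
E
```

```text
6.45 [ 561.9 -246.2  129.5] [-108.5  -31.    21.1] j [ 1.211  0.337 -0.952  2.266  1.327  0.182 -0.614] F [-0.5  0.1 -0.4] w 94.0
d [-0.038  0.061  0.019] r [ 0.052 -0.733 -0.004] | dist 18.453323649505645 ang 66.11387098403364
6.45 [ 561.9 -246.2  129.5] [-108.5  -31.    21.1] j [ 1.211  0.337 -0.952  2.266  1.327  0.182 -0.614] F [-0.5  0.1 -0.4] w 94.0
[ 562.1 -246.4  111.    -7.3   32.  -180. ] [ 1.36  0.48 -1.14  2.21  1.17  0.32  0.77] err 0.0 0.0 minz 111.0 marg 0.02
[ 562.1 -246.4  111.    -7.3   32.  -180. ] [ 1.36  0.48 -1.14  2.21  1.17  0.32  0.77] err 0.0 0.0 minz 111.0 marg 0.09
[ 562.1 -246.4   11.    -7.3   32.  -180. ] [ 1.24  0.7  -1.03  2.26  1.86  0.4   0.18] err 0.0 0.0 minz 11.0 marg 0.13
[ 562.1 -246.4  111.    -7.3   32.  -180. ] [ 1.36  0.48 -1.14  2.21  1.17  0.32  0.78] err 0.0 0.0 minz 45.0 marg 0.09
```

Excellent; the model is tracking.

{"method": "play_rows", "body": {
  "targets": [
    {"dx": -0.038,"dy": 0.061,"dz": 0.019,"rx": 0.052,"ry": -0.733,"rz": -0.004,"fingers": 1},
    {"dx": -0.038,"dy": 0.061,"dz": 0.019,"rx": 0.052,"ry": -0.733,"rz": -0.004,"fingers": 1},
    {"dx": -0.038,"dy": 0.061,"dz": 0.019,"rx": 0.052,"ry": -0.733,"rz": -0.004,"fingers": 1},
    {"dx": -0.038,"dy": 0.061,"dz": 0.019,"rx": 0.052,"ry": -0.733,"rz": -0.004,"fingers": 1},
    {"dx": -0.038,"dy": 0.061,"dz": 0.019,"rx": 0.052,"ry": -0.733,"rz": -0.004,"fingers": 1},
    {"dx": -0.038,"dy": 0.061,"dz": 0.019,"rx": 0.052,"ry": -0.733,"rz": -0.004,"fingers": 1},
    {"dx": -0.038,"dy": 0.061,"dz": 0.019,"rx": 0.052,"ry": -0.733,"rz": -0.004,"fingers": 1},
    {"dx": -0.038,"dy": 0.061,"dz": 0.019,"rx": 0.052,"ry": -0.733,"rz": -0.004,"fingers": 1},
    {"dx": -0.038,"dy": 0.061,"dz": 0.019,"rx": 0.052,"ry": -0.733,"rz": -0.004,"fingers": 1},
    {"dx": -0.038,"dy": 0.061,"dz": 0.019,"rx": 0.052,"ry": -0.733,"rz": -0.004,"fingers": 1}
  ]
}}

```text
t: 7.7
tool_pos: [562.1, -246.5, 110.9]
orientation: [-2.129, -0.0, 1.443]
ft_force: [-0.3, -0.0, 0.6]
width: 93.8
```

```bash
python3 n.py 562.1 -246.4 11 -7.3 32 -180
python3 - <<'E'
from mv import *
for n in('top','side'):
    c=env.camera(n);pickle.dump(c,open(f'pics/{n}3.pkl','wb'))
    if n=='side':cv2.imwrite('pics/s3.png',cv2.resize(c["pixels"][130:350,280:560,::-1],None,fx=2.7,fy=2.7))
    else:cv2.imwrite('pics/t3.png',c["pixels"][:,:,::-1])
E
```

```text
7.7 [ 562.1 -246.5  110.9] [-122.    -0.    82.7] j [ 1.37   0.492 -1.155  2.215  1.181  0.333  0.765] F [-0.3 -0.   0.6] w 93.8
d [0.    0.339 0.212] r [-0. -0. -0.] | dist 99.87567812174275 ang 0.04648148154702155
```

View pics/s3.png

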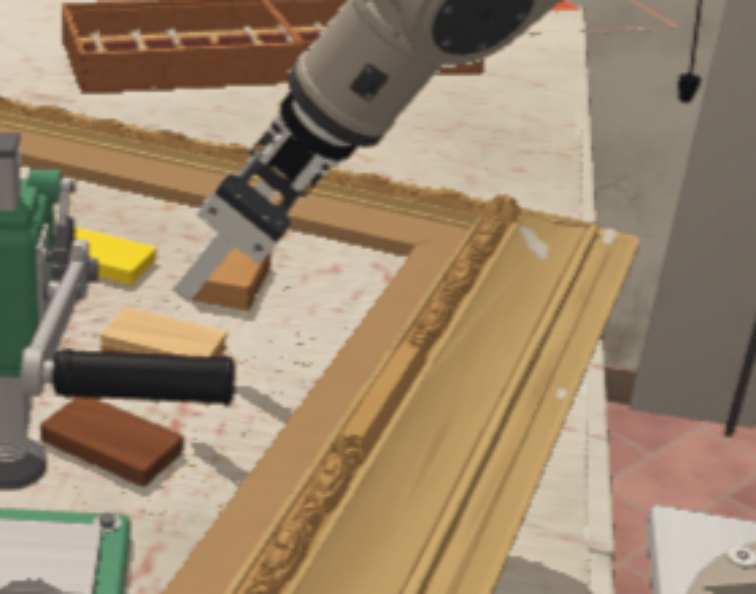

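View pics/t3.png

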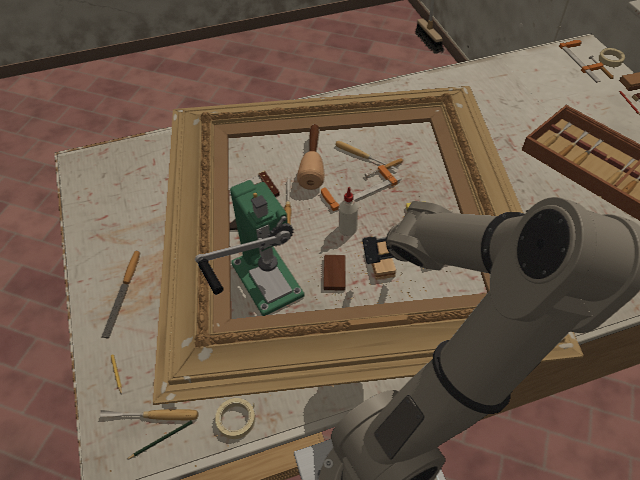

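The tool is above the blank, with the elbow swung out to the right (px 560,240). Descend and grip.

{"method": "play_rows", "body": {
  "targets": [
    {"dx": 0,"dy": 0.08,"dz": 0.05,"rx": 0,"ry": 0,"rz": 0,"fingers": 1},
    {"dx": 0,"dy": 0.17,"dz": 0.106,"rx": 0,"ry": 0,"rz": 0,"fingers": 1},
    {"dx": 0,"dy": 0.25,"dz": 0.156,"rx": 0,"ry": 0,"rz": 0,"fingers": 1},
    {"dx": 0,"dy": 0.31,"dz": 0.194,"rx": 0,"ry": 0,"rz": 0,"fingers": 1},
    {"dx": 0,"dy": 0.339,"dz": 0.212,"rx": 0,"ry": 0,"rz": 0,"fingers": 1},
    {"dx": 0,"dy": 0.339,"dz": 0.212,"rx": 0,"ry": 0,"rz": 0,"fingers": 1},
    {"dx": 0,"dy": 0.339,"dz": 0.212,"rx": 0,"ry": 0,"rz": 0,"fingers": 0.5},
    {"dx": 0,"dy": 0.339,"dz": 0.212,"rx": 0,"ry": 0,"rz": 0,"fingers": 0.5},
    {"dx": 0,"dy": 0.339,"dz": 0.212,"rx": 0,"ry": 0,"rz": 0,"fingers": 0.5},
    {"dx": 0,"dy": 0.339,"dz": 0.212,"rx": 0,"ry": 0,"rz": 0,"fingers": 0.5}
  ],
  "force": 40
}}

```text
t: 9.05
tool_pos: [562.1, -246.4, 11.2]
orientation: [-2.129, 0.0, 1.443]
ft_force: [-3.2, 0.1, 6.0]
width: 59.9
```

```bash
python3 - <<'E'
from mv import *
st()
c=env.camera('side');cv2.imwrite('pics/s4.png',cv2.resize(c["pixels"][180:340,280:500,::-1],None,fx=3.5,fy=3.5))
E
```

```text
9.05 [ 562.1 -246.4   11.2] [-122.     0.    82.7] j [ 1.21   0.673 -0.981  2.263  1.892  0.368  0.136] F [-3.2  0.1  6. ] w 59.9
```

View pics/s4.png

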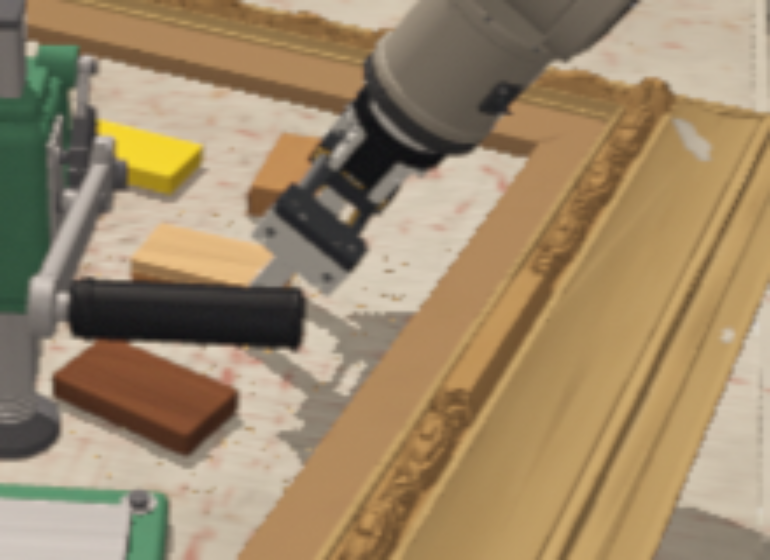

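```bash
python3 - <<'E'
from ps import *
from mv import on,BED,PY
x=-31.9
A=(562.1,-246.4,80,-7.3,32,180);V=(*on(BED,PY,x,-120,64),PY,32,180);F=(*on(BED,PY,x,0,62),PY,32,180);D=(*on(BED,PY,x,0,44),PY,32,180)
O=(*on(BED,PY,x-45,0,115),PY,30,180)
print(V,D);q=run(q,[A,V,F,D]);
for k in (40,60,80): 
    R=Rt(PY,32);p=on(BED,PY,x,0,44)-R.apply([0,k,0]); run(q,[(*p,PY,32,180)])
E
python3 n.py 562.1 -246.4 75 -7.3 32 180;python3 n.py 616.2 -42.4 75 11.6 32 180
```

```text
9.1 [ 562.1 -246.4   11.2] [-122.     0.    82.7] j [ 1.21   0.673 -0.981  2.263  1.892  0.368  0.136] F [-4.8  0.3  6.7] w 59.5
(np.float64(616.1809000752966), np.float64(-42.46341563647756), np.float64(64.0), 11.6, 32, 180) (np.float64(592.0515495377808), np.float64(75.08561431544372), np.float64(44.0), 11.6, 32, 180)
[ 562.1 -246.4   80.    -7.3   32.   180. ] [ 1.19  0.47 -0.94  2.24  1.35  0.22  0.58] err 0.0 0.0 minz 39.0 marg 0.06
[616.2 -42.5  64.   11.6  32.  180. ] [ 0.88  0.54 -0.99  2.24  1.54  0.29  0.41] err 0.0 0.0 minz 64.0 marg 0.07
[592.1  75.1  62.   11.6  32.  180. ] [ 0.69  0.55 -1.1   2.3   1.69  0.49  0.03] err 0.0 0.0 minz 62.0 marg 0.13
[592.1  75.1  44.   11.6  32.  180. ] [ 0.67  0.6  -1.09  2.31  1.78  0.52 -0.04] err 0.0 0.0 minz 44.0 marg 0.14
[571.3  70.8  77.9  11.6  32.  180. ] [ 0.73  0.48 -1.13  2.33  1.63  0.44  0.05] err 0.0 0.0 minz 78.0 marg 0.1
[560.9  68.7  94.9  11.6  32.  180. ] [ 0.76  0.41 -1.15  2.34  1.53  0.39  0.13] err 0.0 0.0 minz 88.0 marg 0.08
[550.5  66.6 111.8  11.6  32.  180. ] [ 0.81  0.35 -1.18  2.35  1.4   0.35  0.24] err 0.0 0.0 minz 88.0 marg 0.05
9.1 [ 562.1 -246.4   11.2] [-122.     0.    82.7] j [ 1.21   0.673 -0.981  2.263  1.892  0.368  0.136] F [-4.8  0.3  6.7] w 59.5
d [-0.    -0.216 -0.135] r [-0.  0. -0.] | dist 63.77102848551819 ang 0.028482785872538736
9.1 [ 562.1 -246.4   11.2] [-122.     0.    82.7] j [ 1.21   0.673 -0.981  2.263  1.892  0.368  0.136] F [-4.8  0.3  6.7] w 59.5
d [ 0.837 -0.158 -0.229] r [-0.    -0.178 -0.111] | dist 220.4624281743449 ang 18.893424508568007
```

{"method": "play_rows", "body": {
  "targets": [
    {"dx": 0,"dy": -0.11,"dz": -0.068,"rx": 0,"ry": 0,"rz": 0,"fingers": 0.5},
    {"dx": 0,"dy": -0.216,"dz": -0.135,"rx": 0,"ry": 0,"rz": 0,"fingers": 0.5},
    {"dx": 0.1,"dy": -0.216,"dz": -0.145,"rx": 0,"ry": -0.02,"rz": -0.013,"fingers": 0.5},
    {"dx": 0.25,"dy": -0.2,"dz": -0.165,"rx": 0,"ry": -0.053,"rz": -0.033,"fingers": 0.5},
    {"dx": 0.4,"dy": -0.19,"dz": -0.18,"rx": 0,"ry": -0.085,"rz": -0.053,"fingers": 0.5},
    {"dx": 0.55,"dy": -0.18,"dz": -0.2,"rx": 0,"ry": -0.117,"rz": -0.073,"fingers": 0.5},
    {"dx": 0.7,"dy": -0.17,"dz": -0.215,"rx": 0,"ry": -0.149,"rz": -0.093,"fingers": 0.5},
    {"dx": 0.8,"dy": -0.16,"dz": -0.225,"rx": 0,"ry": -0.17,"rz": -0.106,"fingers": 0.5},
    {"dx": 0.837,"dy": -0.158,"dz": -0.229,"rx": 0,"ry": -0.178,"rz": -0.111,"fingers": 0.5},
    {"dx": 0.837,"dy": -0.158,"dz": -0.229,"rx": 0,"ry": -0.178,"rz": -0.111,"fingers": 0.5}
  ]
}}

```text
t: 10.35
tool_pos: [616.0, -42.6, 74.7]
orientation: [-2.128, 0.001, 1.773]
ft_force: [-0.0, -0.7, -1.8]
width: 59.7
```

```bash
python3 n.py 616.2 -42.4 64 11.6 32 180;  python3 n.py 592.1 75.1 62 11.6 32 180
python3 - <<'E'
from mv import *
c=env.camera('side');pickle.dump(c,open('pics/s5.pkl','wb'));cv2.imwrite('pics/s5.png',cv2.resize(c["pixels"][170:385,190:490,::-1],None,fx=2.6,fy=2.6))
E
```

```text
10.35 [616.  -42.6  74.7] [-122.     0.   101.6] j [ 0.897  0.518 -1.012  2.235  1.448  0.29   0.489] F [-0.  -0.7 -1.8] w 59.7
d [0.001 0.037 0.022] r [-0.001 -0.    -0.001] | dist 10.73837670415555 ang 0.0685854272310651
10.35 [616.  -42.6  74.7] [-122.     0.   101.6] j [ 0.897  0.518 -1.012  2.235  1.448  0.29   0.489] F [-0.  -0.7 -1.8] w 59.7
d [0.48  0.043 0.026] r [-0.001 -0.    -0.001] | dist 120.76711160454948 ang 0.0685854272310651
```

View pics/s5.png

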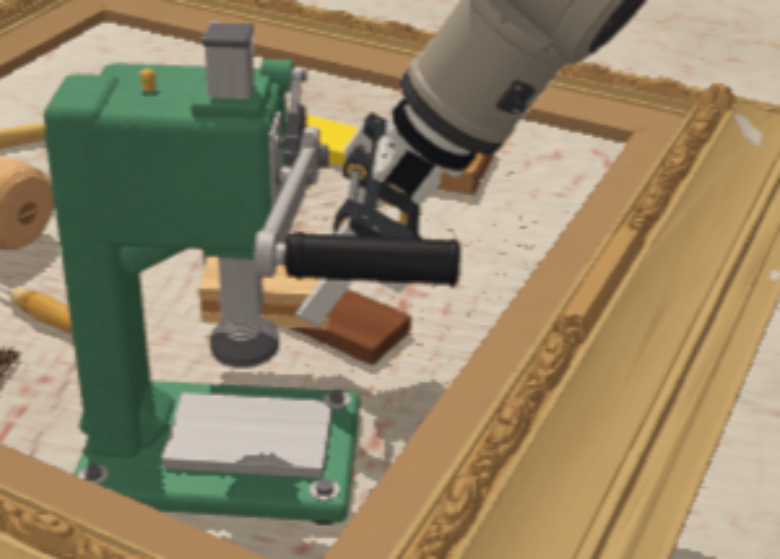

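Blank is held (crop px 270,295), its path to the bed is clear. Slide in sideways below the foot.

{"method": "play_rows", "body": {
  "targets": [
    {"dx": 0.0,"dy": 0.037,"dz": 0.022,"rx": 0,"ry": 0,"rz": 0,"fingers": 0.5},
    {"dx": 0.06,"dy": 0.043,"dz": 0.026,"rx": 0,"ry": 0,"rz": 0,"fingers": 0.5},
    {"dx": 0.13,"dy": 0.043,"dz": 0.026,"rx": 0,"ry": 0,"rz": 0,"fingers": 0.5},
    {"dx": 0.2,"dy": 0.043,"dz": 0.026,"rx": 0,"ry": 0,"rz": 0,"fingers": 0.5},
    {"dx": 0.28,"dy": 0.043,"dz": 0.026,"rx": 0,"ry": 0,"rz": 0,"fingers": 0.5},
    {"dx": 0.36,"dy": 0.043,"dz": 0.026,"rx": 0,"ry": 0,"rz": 0,"fingers": 0.5},
    {"dx": 0.42,"dy": 0.043,"dz": 0.026,"rx": 0,"ry": 0,"rz": 0,"fingers": 0.5},
    {"dx": 0.46,"dy": 0.043,"dz": 0.026,"rx": 0,"ry": 0,"rz": 0,"fingers": 0.5},
    {"dx": 0.48,"dy": 0.043,"dz": 0.026,"rx": 0,"ry": 0,"rz": 0,"fingers": 0.5},
    {"dx": 0.48,"dy": 0.043,"dz": 0.026,"rx": 0,"ry": 0,"rz": 0,"fingers": 0.5}
  ]
}}

```text
t: 11.65
tool_pos: [592.1, 74.3, 62.0]
orientation: [-2.128, 0.001, 1.772]
ft_force: [0.2, 0.9, -2.5]
width: 59.6
```

```bash
python3 - <<'E'
from mv import *
st()
for n in('side','top'):
    c=env.camera(n);pickle.dump(c,open(f'pics/{n}6.pkl','wb'));o=(170,190) if n=='side' else (170,190)
    cv2.imwrite(f'pics/{n}6.png',cv2.resize(c["pixels"][170:385,190:490,::-1] if n=='side' else c["pixels"][160:340,190:430,::-1],None,fx=2.6,fy=2.6))
E
```

```text
11.65 [592.1  74.3  62. ] [-1.219e+02  1.000e-01  1.015e+02] j [ 0.695  0.557 -1.108  2.3    1.69   0.492  0.029] F [ 0.2  0.9 -2.5] w 59.6
```

View pics/side6.png

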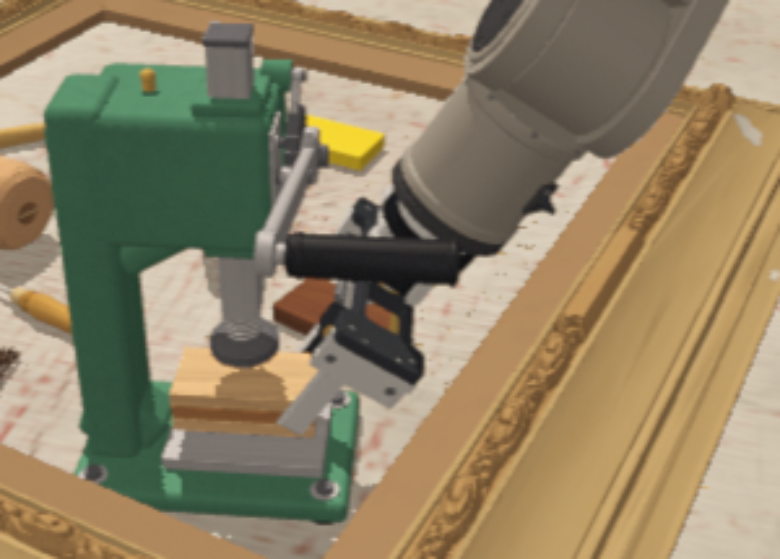

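View pics/top6.png

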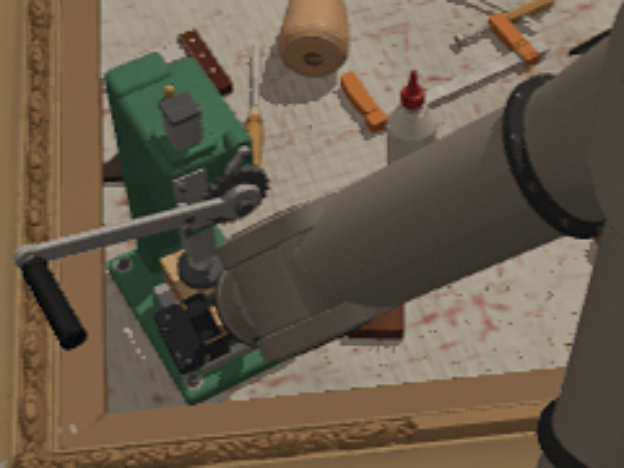

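```bash
cat > pf.py <<'E'
from h import *
BED=np.array([623.3,81.5]);a=np.radians(11.6)
def press(W):
    d=W[...,:2]-BED; return np.stack([d[...,0]*np.cos(a)+d[...,1]*np.sin(a),-d[...,0]*np.sin(a)+d[...,1]*np.cos(a),W[...,2]-32],-1)
E
python3 - <<'E'
from pf import *
c=pickle.load(open('pics/side6.pkl','rb'));W=press(cloud(c));p=c["pixels"].astype(int)
bx=(abs(W[...,0])<90)&(abs(W[...,1])<60)
wood=bx&(p[...,0]>p[...,2]+40)&(W[...,2]>5)&(W[...,2]<75)
Q=W[wood];print(len(Q),np.percentile(Q,[0.5,5,50,95,99.5],axis=0).round(1))
top=Q[Q[:,2]>50];print('top',np.percentile(top,[0,1,50,99,100],axis=0).round(1))
sd=Q[Q[:,2]<45];print('side',np.percentile(sd,[0,1,50,99,100],axis=0).round(1))
# side face edges per row: y vs x slope
k=np.polyfit(sd[:,0],sd[:,1],1);print('yaw err deg',np.degrees(np.arctan(k[0])))
bed=bx&(abs(p[...,0]-p[...,2])<20)&(abs(W[...,2])<5)&(p[...,1]>60);B=W[bed];print('bed',np.percentile(B,[0,1,50,99,100],axis=0).round(1))
E
```

```text
1402 [[-51.  -30.4  20. ]
 [-40.9 -22.1  24.1]
 [  6.   20.4  54.3]
 [ 50.5  27.8  57. ]
 [ 54.6  29.2  58.2]]
top [[-53.4 -36.9  50. ]
 [-47.6 -30.2  50.6]
 [  2.6   5.4  55.4]
 [ 53.9  28.1  58. ]
 [ 55.3  29.7  68.2]]
side [[-53.  -17.8   8.5]
 [-52.1  23.   19.5]
 [  9.7  26.2  32. ]
 [ 53.8  29.1  44.3]
 [ 67.2  31.1  45. ]]
yaw err deg -1.058393582729751
bed [[-70.7 -58.8  -5. ]
 [-67.8 -47.4  -4.7]
 [ -4.1  24.    0.6]
 [ 85.2  53.9   4. ]
 [ 89.6  58.7   5. ]]
```

{"method": "play_rows", "body": {
  "targets": [
    {"dx": 0.003,"dy": 0.02,"dz": 0.012,"rx": 0,"ry": 0,"rz": 0,"fingers": 0.5},
    {"dx": 0.003,"dy": 0.04,"dz": 0.025,"rx": 0,"ry": 0,"rz": 0,"fingers": 0.5},
    {"dx": 0.003,"dy": 0.055,"dz": 0.034,"rx": 0,"ry": 0,"rz": 0,"fingers": 0.5},
    {"dx": 0.003,"dy": 0.063,"dz": 0.039,"rx": 0,"ry": 0,"rz": 0,"fingers": 0.5},
    {"dx": 0.003,"dy": 0.063,"dz": 0.039,"rx": 0,"ry": 0,"rz": 0,"fingers": 0.5},
    {"dx": 0.003,"dy": 0.063,"dz": 0.039,"rx": 0,"ry": 0,"rz": 0,"fingers": 0.6},
    {"dx": 0.003,"dy": 0.063,"dz": 0.039,"rx": 0,"ry": 0,"rz": 0,"fingers": 0.8},
    {"dx": 0.003,"dy": 0.063,"dz": 0.039,"rx": 0,"ry": 0,"rz": 0,"fingers": 1},
    {"dx": 0.003,"dy": 0.063,"dz": 0.039,"rx": 0,"ry": 0,"rz": 0,"fingers": 1},
    {"dx": 0.003,"dy": 0.063,"dz": 0.039,"rx": 0,"ry": 0,"rz": 0,"fingers": 1}
  ]
}}

```text
t: 13.0
tool_pos: [592.1, 74.6, 43.5]
orientation: [-2.128, 0.001, 1.771]
ft_force: [-0.5, 1.4, 0.3]
width: 93.4
```

```bash
cat > chk.py <<'E'
from pf import *
from mv import st,env
import sys
st();c=env.camera('side');pickle.dump(c,open(f'pics/{sys.argv[1]}.pkl','wb'));W=press(cloud(c));p=c["pixels"].astype(int)
cv2.imwrite(f'pics/{sys.argv[1]}.png',cv2.resize(c["pixels"][170:385,190:490,::-1],None,fx=2.6,fy=2.6))
wood=(abs(W[...,0])<90)&(abs(W[...,1])<60)&(p[...,0]>p[...,2]+40)&(W[...,2]>5)&(W[...,2]<75);Q=W[wood]
print(len(Q),np.percentile(Q,[0.5,5,50,95,99.5],axis=0).round(1).tolist())
sd=Q[(Q[:,2]<25)&(Q[:,2]>8)&(Q[:,1]>15)];print('side',np.percentile(sd,[0,1,50,99,100],axis=0).round(1).tolist());k=np.polyfit(sd[:,0],sd[:,1],1);print('yaw err deg',np.degrees(np.arctan(k[0])))
E
python3 chk.py s7; python3 - <<'E'
from ps import *
from mv import on,BED,PY,rel
R=Rt(PY,32)
p=on(BED,PY,-31.9,0,43.5)-R.apply([0,70,0])
CA=np.array([601.8,-106.5]);CAY=-19.6
c=on(CA,CAY,-31.9,0,10.5)
V=(550,-20,140,0,32,180)
print(p,c); rel(p,R*Rn.from_euler('y',np.pi),s)
q=run(q,[(*p,PY,32,180)])
cu=c+[0,0,70]
for qq in (run(q,[(c[0],c[1],c[2]+90,CAY,32,180),(*cu,CAY,32,180),(*c,CAY,32,180),(*cu,CAY,32,180)]),): pass
V=(*on(BED,PY,-31.9,-120,98),PY,32,180);F=(*on(BED,PY,-31.9,0,96),PY,32,180);D=(*on(BED,PY,-31.9,0,80),PY,32,180)
run(qq,[V,F,D])
E
```

```text
13.0 [592.1  74.6  43.5] [-1.219e+02  1.000e-01  1.015e+02] j [ 0.68   0.61  -1.099  2.307  1.779  0.53  -0.04 ] F [-0.5  1.4  0.3] w 93.4
1522 [[-52.0, -32.6, 5.8], [-42.3, -26.6, 10.0], [5.2, 14.4, 36.0], [50.5, 28.0, 38.5], [54.9, 29.4, 39.5]]
side [[-36.7, 22.3, 8.1], [-33.0, 23.8, 8.3], [10.7, 26.7, 17.5], [53.4, 29.6, 24.8], [54.5, 30.1, 24.9]]
yaw err deg -0.18964888362468696
13.05 [592.2  74.6  43.5] [-1.219e+02  1.000e-01  1.015e+02] j [ 0.68   0.61  -1.099  2.307  1.779  0.53  -0.04 ] F [ 0.   0.1 -0.3] w 93.7
[555.71484385  67.62675983 102.86336673] [571.74836726 -95.79909492  10.5       ]
d [ 0.001 -0.28   0.   ] r [-0.001 -0.001 -0.001] | dist 70.01934516220885 ang 0.15190848501501816
[555.7  67.6 102.9  11.6  32.  180. ] [ 0.8   0.39 -1.17  2.35  1.48  0.38  0.18] err 0.0 0.0 minz 88.0 marg 0.06
[571.7 -95.8 100.5 -19.6  32.  180. ] [ 0.85  0.39 -1.05  2.31  1.47  0.55 -0.14] err 0.0 0.0 minz 101.0 marg 0.1
[571.7 -95.8  80.5 -19.6  32.  180. ] [ 0.82  0.43 -1.03  2.32  1.57  0.58 -0.23] err 0.0 0.0 minz 81.0 marg 0.14
[571.7 -95.8  10.5 -19.6  32.  180. ] [ 0.74  0.62 -0.97  2.35  1.86  0.7  -0.47] err 0.0 0.0 minz 11.0 marg 0.11
[571.7 -95.8  80.5 -19.6  32.  180. ] [ 0.8   0.42 -1.    2.32  1.57  0.56 -0.24] err 0.0 0.0 minz 69.0 marg 0.13
[616.2 -42.5  98.   11.6  32.  180. ] [ 0.96  0.49 -1.08  2.22  1.26  0.31  0.66] err 0.0 0.0 minz 96.0 marg 0.15
[592.1  75.1  96.   11.6  32.  180. ] [ 0.68  0.43 -1.06  2.28  1.48  0.39  0.19] err 0.0 0.0 minz 96.0 marg 0.16
[592.1  75.1  80.   11.6  32.  180. ] [ 0.65  0.47 -1.04  2.29  1.59  0.41  0.09] err 0.0 0.0 minz 80.0 marg 0.17
```

View pics/s7.png

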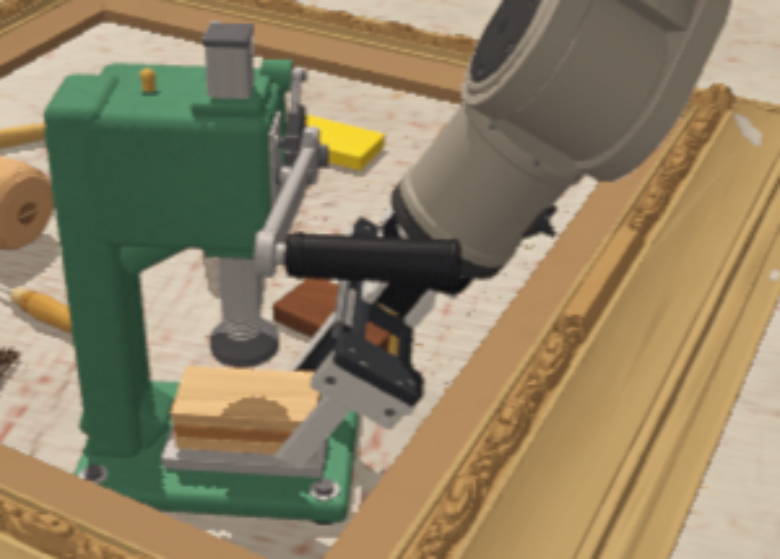

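Blank sits flat and centred on the bed (crop px 245,410). Retract, then go over the caul.

```bash
python3 n.py 571.7 -95.8 100.5 -19.6 32 180
```

```text
13.05 [592.2  74.6  43.5] [-1.219e+02  1.000e-01  1.015e+02] j [ 0.68   0.61  -1.099  2.307  1.779  0.53  -0.04 ] F [ 0.   0.1 -0.3] w 93.7
d [-0.652 -0.307  0.063] r [-0.     0.293  0.182] | dist 180.84305180634598 ang 31.072647233450592
```

{"method": "play_rows", "body": {
  "targets": [
    {"dx": 0,"dy": -0.08,"dz": 0,"rx": 0,"ry": 0,"rz": 0,"fingers": 1},
    {"dx": 0,"dy": -0.18,"dz": 0,"rx": 0,"ry": 0,"rz": 0,"fingers": 1},
    {"dx": 0,"dy": -0.28,"dz": 0,"rx": 0,"ry": 0,"rz": 0,"fingers": 1},
    {"dx": 0,"dy": -0.28,"dz": 0,"rx": 0,"ry": 0,"rz": 0,"fingers": 1},
    {"dx": -0.15,"dy": -0.29,"dz": 0.01,"rx": 0,"ry": 0,"rz": 0,"fingers": 1},
    {"dx": -0.35,"dy": -0.3,"dz": 0.03,"rx": 0,"ry": 0.05,"rz": 0.03,"fingers": 1},
    {"dx": -0.5,"dy": -0.305,"dz": 0.05,"rx": 0,"ry": 0.15,"rz": 0.093,"fingers": 1},
    {"dx": -0.652,"dy": -0.307,"dz": 0.063,"rx": 0,"ry": 0.25,"rz": 0.155,"fingers": 1},
    {"dx": -0.652,"dy": -0.307,"dz": 0.063,"rx": 0,"ry": 0.293,"rz": 0.182,"fingers": 1},
    {"dx": -0.652,"dy": -0.307,"dz": 0.063,"rx": 0,"ry": 0.293,"rz": 0.182,"fingers": 1}
  ]
}}

```text
t: 14.3
tool_pos: [572.1, -94.8, 99.7]
orientation: [-2.128, -0.0, 1.231]
ft_force: [-0.2, -0.0, -1.0]
width: 94.3
```

```bash
python3 chk.py s8; python3 n.py 571.7 -95.8 10.5 -19.6 32 180;python3 - <<'E'
from meas import *
c=pickle.load(open('pics/s8.pkl','rb'))
print('caul',toprect(c,14,26,(600,-100),75))
E
```

```text
14.3 [572.1 -94.8  99.7] [-121.9   -0.    70.5] j [ 0.818  0.374 -1.016  2.308  1.465  0.535 -0.143] F [-0.2 -0.  -1. ] w 94.3
1684 [[-54.2, -31.0, 5.8], [-50.1, -26.1, 9.5], [-0.7, 16.8, 35.9], [49.6, 28.2, 38.4], [54.9, 29.7, 39.7]]
side [[-53.8, 15.1, 8.1], [-53.0, 21.8, 8.2], [-0.7, 26.7, 16.8], [54.1, 29.7, 24.7], [54.3, 30.6, 25.0]]
yaw err deg 0.06725174756556282
14.35 [571.9 -95.   99.7] [-121.9   -0.    70.6] j [ 0.819  0.374 -1.016  2.309  1.465  0.533 -0.141] F [ 0.3 -0.6  0.1] w 93.8
d [-0.003  0.303  0.188] r [-0.001  0.002  0.001] | dist 89.1930145181856 ang 0.23132061235293927
caul (array([ 603.4, -106.6,  116.3,   66.4,  -20.5,   20.7]), 862)
```

View pics/s8.png

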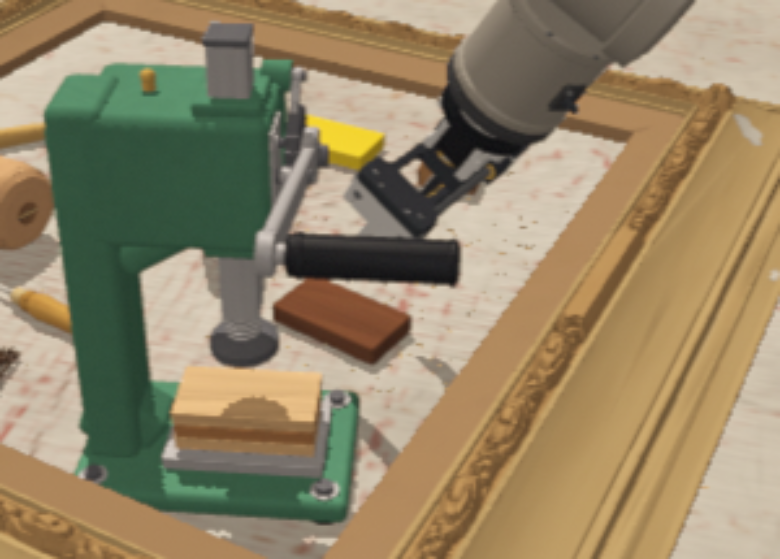

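Blank centred (x −54…+54). The caul is undisturbed; descend and grip it.

{"method": "play_rows", "body": {
  "targets": [
    {"dx": -0.003,"dy": 0.08,"dz": 0.05,"rx": 0,"ry": 0.002,"rz": 0.001,"fingers": 1},
    {"dx": -0.003,"dy": 0.17,"dz": 0.106,"rx": 0,"ry": 0.002,"rz": 0.001,"fingers": 1},
    {"dx": -0.003,"dy": 0.24,"dz": 0.15,"rx": 0,"ry": 0.002,"rz": 0.001,"fingers": 1},
    {"dx": -0.003,"dy": 0.28,"dz": 0.174,"rx": 0,"ry": 0.002,"rz": 0.001,"fingers": 1},
    {"dx": -0.003,"dy": 0.302,"dz": 0.187,"rx": 0,"ry": 0.002,"rz": 0.001,"fingers": 1},
    {"dx": -0.003,"dy": 0.302,"dz": 0.187,"rx": 0,"ry": 0.002,"rz": 0.001,"fingers": 1},
    {"dx": -0.003,"dy": 0.302,"dz": 0.187,"rx": 0,"ry": 0.002,"rz": 0.001,"fingers": 0.5},
    {"dx": -0.003,"dy": 0.302,"dz": 0.187,"rx": 0,"ry": 0.002,"rz": 0.001,"fingers": 0.5},
    {"dx": -0.003,"dy": 0.302,"dz": 0.187,"rx": 0,"ry": 0.002,"rz": 0.001,"fingers": 0.5},
    {"dx": -0.003,"dy": 0.302,"dz": 0.187,"rx": 0,"ry": 0.002,"rz": 0.001,"fingers": 0.5}
  ],
  "force": 40
}}

```text
t: 15.6
tool_pos: [572.0, -95.7, 11.2]
orientation: [-2.128, -0.0, 1.229]
ft_force: [-1.8, 0.2, 5.0]
width: 63.5
```

```bash
python3 chk.py s9 |head -1; python3 n.py 571.7 -95.8 90 -19.6 32 180|tail -1;python3 n.py 616.2 -42.4 110 11.6 32 180|tail -1; python3 n.py 616.2 -42.4 98 11.6 32 180|tail -1
```

```text
15.6 [572.  -95.7  11.2] [-121.9   -0.    70.4] j [ 0.728  0.606 -0.945  2.349  1.862  0.679 -0.483] F [-1.8  0.2  5. ] w 63.5
d [-0.001 -0.268 -0.166] r [-0.001  0.     0.   ] | dist 78.78538627065235 ang 0.062065556510445666
d [ 0.26  -0.285 -0.29 ] r [-0.001 -0.294 -0.183] | dist 120.62387016331192 ang 31.176012774352138
d [ 0.26  -0.244 -0.264] r [-0.001 -0.294 -0.183] | dist 111.01030479838697 ang 31.176012774352138
```

View pics/s9.png

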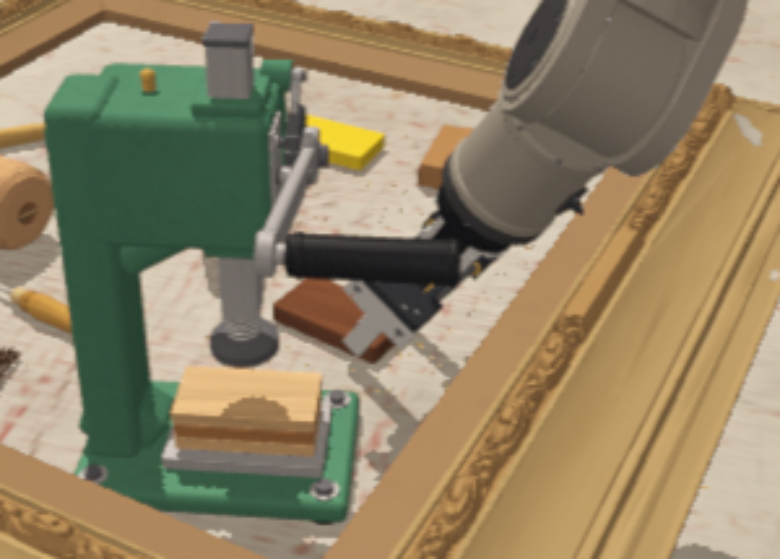

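```bash
python3 n.py 616.2 -42.4 88 11.6 32 180|tail -1
```

```text
d [ 0.26  -0.21  -0.243] r [-0.001 -0.294 -0.183] | dist 103.3808293155787 ang 31.176012774352138
```

{"method": "play_rows", "body": {
  "targets": [
    {"dx": 0,"dy": -0.1,"dz": -0.062,"rx": 0,"ry": 0,"rz": 0,"fingers": 0.5},
    {"dx": 0,"dy": -0.22,"dz": -0.137,"rx": 0,"ry": 0,"rz": 0,"fingers": 0.5},
    {"dx": 0,"dy": -0.26,"dz": -0.16,"rx": 0,"ry": -0.02,"rz": -0.012,"fingers": 0.5},
    {"dx": 0.04,"dy": -0.255,"dz": -0.18,"rx": 0,"ry": -0.08,"rz": -0.05,"fingers": 0.5},
    {"dx": 0.1,"dy": -0.245,"dz": -0.2,"rx": 0,"ry": -0.15,"rz": -0.093,"fingers": 0.5},
    {"dx": 0.16,"dy": -0.235,"dz": -0.22,"rx": 0,"ry": -0.22,"rz": -0.137,"fingers": 0.5},
    {"dx": 0.22,"dy": -0.22,"dz": -0.235,"rx": 0,"ry": -0.27,"rz": -0.168,"fingers": 0.5},
    {"dx": 0.26,"dy": -0.21,"dz": -0.243,"rx": 0,"ry": -0.294,"rz": -0.183,"fingers": 0.5},
    {"dx": 0.26,"dy": -0.21,"dz": -0.243,"rx": 0,"ry": -0.294,"rz": -0.183,"fingers": 0.5},
    {"dx": 0.26,"dy": -0.21,"dz": -0.243,"rx": 0,"ry": -0.294,"rz": -0.183,"fingers": 0.5}
  ]
}}

```text
t: 16.9
tool_pos: [615.7, -42.6, 87.7]
orientation: [-2.128, 0.0, 1.772]
ft_force: [-0.5, -0.2, -1.3]
width: 63.6
```

```bash
python3 chk.py s10 |head -1; python3 n.py 592.1 75.1 88 11.6 32 180|tail -1; python3 - <<'E'
from pf import *
c=pickle.load(open('pics/s10.pkl','rb'));W=press(cloud(c));p=c["pixels"].astype(int)
m=(np.hypot(W[...,0],W[...,1])<32)&(W[...,2]>70)&(W[...,2]<140);Q=W[m]
h,e=np.histogram(Q[:,2],bins=np.arange(70,142,4));print(list(zip(e.astype(int).tolist(),h.tolist())))
dk=(p.max(-1)<110)&(p[...,0]>p[...,2]+20)&(W[...,1]>-200)&(W[...,1]<-80)&(abs(W[...,0])<90)&(W[...,2]>30)&(W[...,2]<80);Q=W[dk];print('caul',len(Q),np.percentile(Q,[1,50,99],axis=0).round(1).tolist())
E
```

```text
16.9 [615.7 -42.6  87.7] [-121.9    0.   101.5] j [ 0.89   0.475 -0.996  2.229  1.313  0.265  0.605] F [-0.5 -0.2 -1.3] w 63.6
d [ 0.48   0.    -0.002] r [-0.001 -0.    -0.   ] | dist 120.09156584195445 ang 0.09164705230001129
[(70, 0), (74, 0), (78, 2), (82, 32), (86, 45), (90, 114), (94, 146), (98, 29), (102, 22), (106, 21), (110, 18), (114, 14), (118, 29), (122, 26), (126, 30), (130, 26), (134, 28)]
caul 185 [[-55.9, -122.9, 48.4], [-6.8, -90.3, 56.1], [57.1, -86.8, 65.9]]
```

View pics/s10.png

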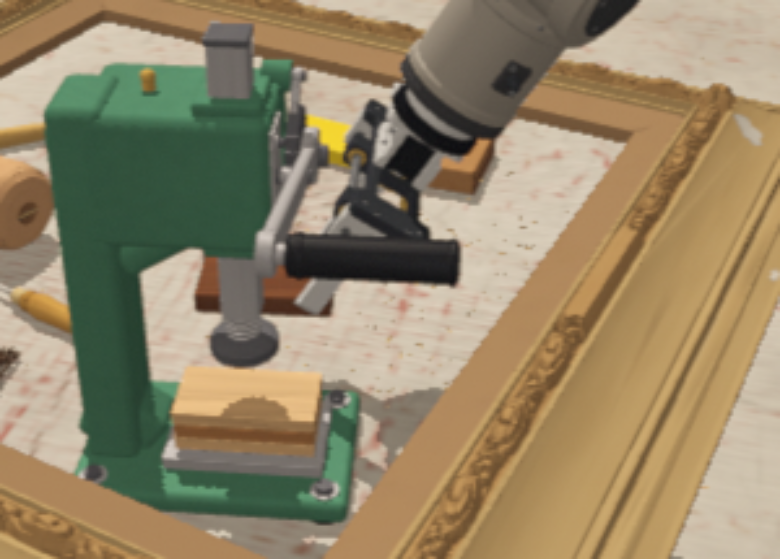

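Caul is held level, x centred; foot underside about 81 mm above the bed, caul top at about 65. Slide in.

{"method": "play_rows", "body": {
  "targets": [
    {"dx": 0.06,"dy": 0,"dz": 0,"rx": 0,"ry": 0,"rz": 0,"fingers": 0.5},
    {"dx": 0.13,"dy": 0,"dz": 0,"rx": 0,"ry": 0,"rz": 0,"fingers": 0.5},
    {"dx": 0.2,"dy": 0,"dz": 0,"rx": 0,"ry": 0,"rz": 0,"fingers": 0.5},
    {"dx": 0.27,"dy": 0,"dz": 0,"rx": 0,"ry": 0,"rz": 0,"fingers": 0.5},
    {"dx": 0.34,"dy": 0,"dz": 0,"rx": 0,"ry": 0,"rz": 0,"fingers": 0.5},
    {"dx": 0.4,"dy": 0,"dz": 0,"rx": 0,"ry": 0,"rz": 0,"fingers": 0.5},
    {"dx": 0.45,"dy": 0,"dz": 0,"rx": 0,"ry": 0,"rz": 0,"fingers": 0.5},
    {"dx": 0.482,"dy": 0,"dz": -0.001,"rx": 0,"ry": 0,"rz": 0,"fingers": 0.5},
    {"dx": 0.482,"dy": 0,"dz": -0.001,"rx": 0,"ry": 0,"rz": 0,"fingers": 0.5},
    {"dx": 0.482,"dy": 0,"dz": -0.001,"rx": 0,"ry": 0,"rz": 0,"fingers": 0.5}
  ]
}}

```text
t: 18.2
tool_pos: [591.9, 75.0, 87.8]
orientation: [-2.128, 0.0, 1.772]
ft_force: [-0.1, -0.2, -1.4]
width: 63.4
```

```bash
cat > chc.py <<'E'
from pf import *
from mv import st,env
import sys
st();c=env.camera('side');pickle.dump(c,open(f'pics/{sys.argv[1]}.pkl','wb'));W=press(cloud(c));p=c["pixels"].astype(int)
cv2.imwrite(f'pics/{sys.argv[1]}.png',cv2.resize(c["pixels"][170:385,190:490,::-1],None,fx=2.6,fy=2.6))
bx=(abs(W[...,0])<80)&(abs(W[...,1])<60)
dk=bx&(p[...,0]<130)&(p[...,0]>p[...,2]+18)&(W[...,2]>33)&(W[...,2]<80);Q=W[dk];print('caul',len(Q),np.percentile(Q,[1,5,50,95,99],axis=0).round(1).tolist())
sd=Q[(Q[:,1]>22)&(Q[:,2]<np.percentile(Q[:,2],50)-3)]
if len(sd)>20:print('yaw',np.degrees(np.arctan(np.polyfit(sd[:,0],sd[:,1],1)[0])))
wd=bx&(p[...,0]>130)&(p[...,0]>p[...,2]+40)&(W[...,2]>5)&(W[...,2]<45);Q=W[wd];print('blank',len(Q),np.percentile(Q,[1,5,50,95,99],axis=0).round(1).tolist())
E
python3 chc.py s11
```

```text
18.2 [591.9  75.   87.8] [-121.9    0.   101.5] j [ 0.647  0.438 -1.029  2.289  1.533  0.385  0.133] F [-0.1 -0.2 -1.4] w 63.4
caul 775 [[-55.5, -30.5, 43.0], [-47.4, -3.5, 48.3], [3.3, 27.7, 63.6], [52.1, 31.8, 66.8], [57.4, 33.2, 67.6]]
yaw 0.7048401827968742
blank 585 [[-52.5, 18.6, 5.3], [-48.2, 20.5, 6.5], [0.7, 26.1, 29.7], [50.4, 28.6, 37.9], [54.4, 29.5, 38.9]]
```

View pics/s11.png

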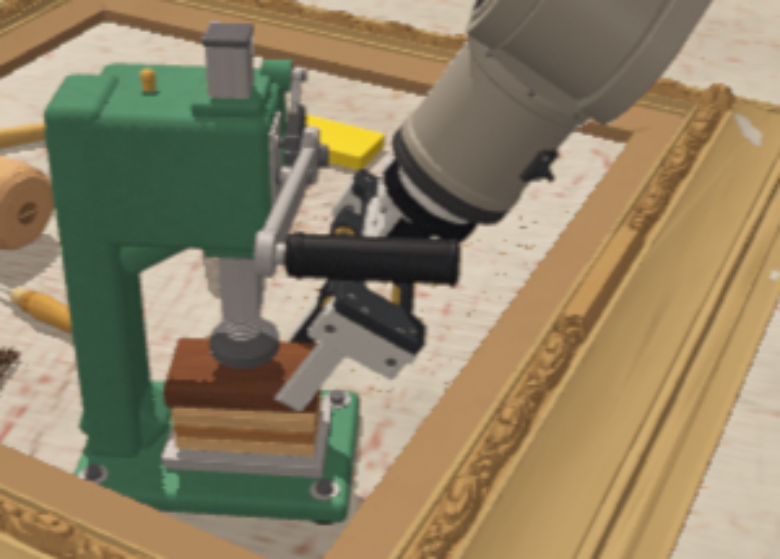

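{"method": "play_rows", "body": {
  "targets": [
    {"dx": 0,"dy": 0.009,"dz": 0.006,"rx": 0,"ry": 0,"rz": 0,"fingers": 0.5},
    {"dx": 0,"dy": 0.018,"dz": 0.011,"rx": 0,"ry": 0,"rz": 0,"fingers": 0.5},
    {"dx": 0,"dy": 0.028,"dz": 0.0175,"rx": 0,"ry": 0,"rz": 0,"fingers": 0.5},
    {"dx": 0,"dy": 0.028,"dz": 0.0175,"rx": 0,"ry": 0,"rz": 0,"fingers": 0.5},
    {"dx": 0,"dy": 0.028,"dz": 0.0175,"rx": 0,"ry": 0,"rz": 0,"fingers": 0.7},
    {"dx": 0,"dy": 0.028,"dz": 0.0175,"rx": 0,"ry": 0,"rz": 0,"fingers": 0.8},
    {"dx": 0,"dy": 0.028,"dz": 0.0175,"rx": 0,"ry": 0,"rz": 0,"fingers": 1},
    {"dx": 0,"dy": 0.028,"dz": 0.0175,"rx": 0,"ry": 0,"rz": 0,"fingers": 1},
    {"dx": 0,"dy": 0.028,"dz": 0.0175,"rx": 0,"ry": 0,"rz": 0,"fingers": 1},
    {"dx": 0,"dy": 0.028,"dz": 0.0175,"rx": 0,"ry": 0,"rz": 0,"fingers": 1}
  ]
}}

```text
t: 19.5
tool_pos: [591.9, 74.8, 79.6]
orientation: [-2.128, 0.0, 1.772]
ft_force: [-0.4, -0.0, 0.1]
width: 94.1
```

```bash
python3 chc.py s12; cat > grip.py <<'E'
from pf import *
# grip axis from cloud in press frame
for n in ('side','top'):
    c=pickle.load(open(f'pics/{n}0.pkl','rb'));W=press(cloud(c));p=c["pixels"].astype(int)
    m=(W[...,2]>255)&(W[...,2]<320)&(W[...,0]<-40)&(W[...,0]>-180)&(W[...,1]>150)&(W[...,1]<220)&(p.max(-1)<90)
    Q=W[m];print(n,len(Q),np.percentile(Q,[1,50,99],axis=0).round(1).tolist())
E
python3 grip.py
```

```text
19.5 [591.9  74.8  79.6] [-121.9    0.   101.5] j [ 0.639  0.459 -1.024  2.293  1.59   0.397  0.083] F [-0.4 -0.   0.1] w 94.1
caul 749 [[-54.1, -18.7, 34.7], [-32.1, -4.1, 39.6], [3.2, 27.1, 55.6], [51.5, 31.4, 58.4], [57.5, 32.9, 59.9]]
yaw 0.6388133880539298
blank 351 [[-52.4, 23.8, 5.3], [-48.4, 24.5, 6.3], [4.6, 26.7, 14.4], [51.3, 28.7, 33.8], [54.5, 29.7, 34.8]]
side 1128 [[-150.2, 174.0, 284.1], [-104.7, 191.4, 297.8], [-52.5, 195.7, 304.2]]
top 485 [[-155.1, 152.3, 275.6], [-105.2, 183.5, 296.9], [-48.9, 195.1, 304.5]]
```

View pics/s12.png

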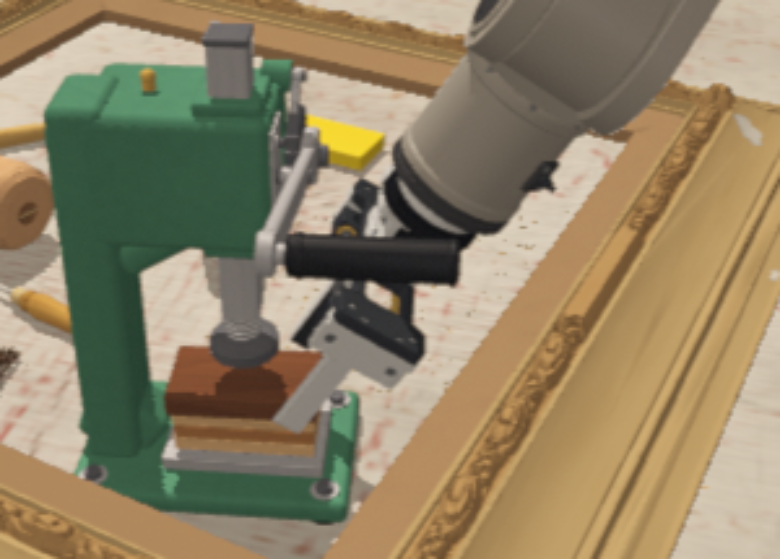

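```bash
cat > lev.py <<'E'
import numpy as np
from mv import on,BED,PY,Rt
from h import Rn
def gp(th,x=-115,T=10,up=0):
    """TCP pose for lever angle th (0 top)"""
    b=np.radians(15)-th
    y=-30+220*np.cos(b);z=32+233+220*np.sin(b)
    g=on(BED,PY,x,y,z+up); R=Rt(PY,T); return g+R.apply([0,19,0])
E
python3 - <<'E'
from ps import *
from lev import *
R=Rt(PY,32);p=s['tool_pos']-R.apply([0,70,0])
q1=run(q,[(*p,PY,32,180)])
for T in (0,10,20):
    print('T',T)
    a=(500,150,400,PY,T,180)
    qq=run(q1,[a,(*gp(0,T=T,up=70),PY,T,180),(*gp(0,T=T,up=70),PY,T,180),(*gp(0,T=T),PY,T,180),(*gp(.35,T=T),PY,T,180),(*gp(.68,T=T),PY,T,180),(*gp(0,T=T),PY,T,180)])
E
```

```text
19.55 [591.9  74.9  79.6] [-121.9    0.   101.5] j [ 0.639  0.459 -1.024  2.293  1.59   0.397  0.083] F [-0.4 -0.2 -0.1] w 93.8
[555.6  67.4 138.9  11.6  32.  180. ] [ 0.84  0.27 -1.18  2.32  1.12  0.31  0.5 ] err 0.0 0.0 minz 113.0 marg 0.05
T 0
[500.  150.  400.   11.6   0.  180. ] [ 0.64  0.2  -1.21  1.61  0.19  1.46  1.19] err 0.0 0.0 minz 159.0 marg 0.02
[474.  237.2 372.9  11.6   0.  180. ] [ 0.46  0.24 -1.22  1.64  0.23  1.42  0.98] err 0.0 0.0 minz 373.0 marg 0.01
[474.  237.2 372.9  11.6   0.  180. ] [ 0.46  0.24 -1.22  1.64  0.23  1.42  0.98] err 0.0 0.0 minz 373.0 marg 0.01
[474.  237.2 302.9  11.6   0.  180. ] [ 0.42  0.29 -1.2   1.75  0.29  1.29  0.93] err 0.0 0.0 minz 303.0 marg 0.02
[472.6 243.7 226.6  11.6   0.  180. ] [ 0.35  0.37 -1.16  1.85  0.37  1.16  0.84] err 0.0 0.0 minz 227.0 marg 0.06
[476.3 225.9 156.7  11.6   0.  180. ] [ 0.32  0.44 -1.1   1.94  0.46  1.04  0.8 ] err 0.0 0.0 minz 157.0 marg 0.12
[474.  237.2 302.9  11.6   0.  180. ] [ 0.43  0.3  -1.2   1.75  0.29  1.29  0.93] err 0.0 0.0 minz 219.0 marg 0.03
T 10
[500.  150.  400.   11.6  10.  180. ] [ 0.8
[... 868 characters left out ...]
9.0 marg 0.04
[480.3 238.5 374.1  11.6  20.  180. ] [ 0.76 -0.19 -1.22  1.88 -0.1   0.99  1.33] err 0.0 0.0 minz 374.0 marg 0.01
[480.3 238.5 374.1  11.6  20.  180. ] [ 0.76 -0.19 -1.22  1.88 -0.1   0.99  1.33] err 0.0 0.0 minz 374.0 marg 0.01
[480.3 238.5 304.1  11.6  20.  180. ] [ 0.63 -0.06 -1.23  1.99  0.1   0.85  1.11] err 0.0 0.0 minz 304.0 marg 0.0
[479.  245.  227.8  11.6  20.  180. ] [ 0.48  0.11 -1.22  2.09  0.4   0.74  0.79] err 0.0 0.0 minz 228.0 marg 0.0
[482.6 227.2 157.8  11.6  20.  180. ] [ 0.37  0.22 -1.12  2.19  0.64  0.64  0.58] err 0.0 0.0 minz 158.0 marg 0.09
[480.3 238.5 304.1  11.6  20.  180. ] [ 0.6  -0.06 -1.2   1.99  0.11  0.85  1.11] err 0.0 0.0 minz 220.0 marg 0.0
```

```bash
python3 - <<'E'
from ps import *
from lev import *
from mv import rel
R=Rt(PY,32)
def P(k): return s['tool_pos']-R.apply([0,k,0])
q1=q
for k in (70,110,150): q1=run(q1,[(*P(k),PY,32,180)])
rel(P(150),R*Rn.from_euler('y',np.pi),s)
qd=run(q,[(*P(150),PY,32,180)])
for T in (0,8):
  for y1 in (60,0):
    a=(*on(BED,PY,-135,y1,330),PY,T,180);b=(*on(BED,PY,-120,150,410),PY,T,180)
    u=(*gp(0,-118,T,80),PY,T,180)
    print(T,y1);qq=run(qd,[a,b,u,(*gp(0,-118,T),PY,T,180),(*gp(.69,-118,T),PY,T,180),(*gp(0,-118,T),PY,T,180)])
    for z in (qd,qq):
        t,_,el,w=fk(z);print('elbow',el.round(),'wrist',w.round(),'tcp',t.round())
E
```

```text
19.55 [591.9  74.9  79.6] [-121.9    0.   101.5] j [ 0.639  0.459 -1.024  2.293  1.59   0.397  0.083] F [-0.4 -0.2 -0.1] w 93.8
[555.6  67.4 138.9  11.6  32.  180. ] [ 0.84  0.27 -1.18  2.32  1.12  0.31  0.5 ] err 0.0 0.0 minz 113.0 marg 0.05
[534.8  63.1 172.9  11.6  32.  180. ] [ 0.96  0.1  -1.22  2.33  0.47  0.24  1.11] err 0.0 0.0 minz 152.0 marg 0.01
[514.1  58.9 206.8  11.6  32.  180. ] [ 0.88 -0.09 -1.05  2.33 -0.29  0.31  1.85] err 0.0 0.0 minz 180.0 marg 0.05
d [-0.001 -0.6    0.001] r [-0.001 -0.001 -0.001] | dist 150.00000000000003 ang 0.12939388686549144
[514.1  58.9 206.8  11.6  32.  180. ] [ 0.86 -0.09 -1.03  2.33 -0.28  0.31  1.83] err 0.0 0.0 minz 113.0 marg 0.08
0 60
[479.  113.1 330.   11.6   0.  180. ] [ 0.76  0.16 -1.22  1.79  0.16  1.3   1.28] err 0.0 0.0 minz 242.0 marg 0.01
[475.6 204.3 410.   11.6   0.  180. ] [ 0.54  0.18 -1.21  1.6   0.17  1.47  1.09] err 0.0 0.0 minz 371.0 marg 0.02
[471.  236.5 382.9  11.6   0.  180. ] [ 0.46  0.23 -1.21  1.63  0.21  1.43  1.  ] err 0.0 0.0 minz 383.0 marg 0.02
[471.  236.5 302.9  11.6   0.  180. ] [ 0.42  0.28 -1.19  1.76
[... 2204 characters left out ...]
204.3 410.   11.6   8.  180. ] [ 0.68  0.01 -1.22  1.7   0.06  1.31  1.22] err 0.0 0.0 minz 359.0 marg 0.01
[473.6 237.1 383.1  11.6   8.  180. ] [ 0.56  0.08 -1.22  1.72  0.14  1.27  1.08] err 0.0 0.0 minz 383.0 marg 0.01
[473.6 237.1 303.1  11.6   8.  180. ] [ 0.5   0.16 -1.22  1.85  0.24  1.12  0.98] err 0.0 0.0 minz 303.0 marg 0.01
[476.1 225.  154.8  11.6   8.  180. ] [ 0.34  0.34 -1.09  2.04  0.49  0.87  0.76] err 0.0 0.0 minz 155.0 marg 0.05
[473.6 237.1 303.1  11.6   8.  180. ] [ 0.51  0.16 -1.23  1.85  0.24  1.12  0.98] err 0.0 0.0 minz 217.0 marg 0.0
elbow [-47. -16. 838.] wrist [325.  20. 516.] tcp [514.  59. 207.]
elbow [ 86. -95. 825.] wrist [424. 227. 665.] tcp [474. 237. 303.]
```

{"method": "play_rows", "body": {
  "targets": [
    {"dx": 0,"dy": -0.06,"dz": 0,"rx": 0,"ry": 0,"rz": 0,"fingers": 1},
    {"dx": 0,"dy": -0.12,"dz": 0,"rx": 0,"ry": 0,"rz": 0,"fingers": 1},
    {"dx": 0,"dy": -0.19,"dz": 0,"rx": 0,"ry": 0,"rz": 0,"fingers": 1},
    {"dx": 0,"dy": -0.26,"dz": 0,"rx": 0,"ry": 0,"rz": 0,"fingers": 1},
    {"dx": 0,"dy": -0.33,"dz": 0,"rx": 0,"ry": 0,"rz": 0,"fingers": 1},
    {"dx": 0,"dy": -0.4,"dz": 0,"rx": 0,"ry": 0,"rz": 0,"fingers": 1},
    {"dx": 0,"dy": -0.47,"dz": 0,"rx": 0,"ry": 0,"rz": 0,"fingers": 1},
    {"dx": 0,"dy": -0.54,"dz": 0,"rx": 0,"ry": 0,"rz": 0,"fingers": 1},
    {"dx": 0,"dy": -0.6,"dz": 0,"rx": 0,"ry": 0,"rz": 0,"fingers": 1},
    {"dx": 0,"dy": -0.6,"dz": 0,"rx": 0,"ry": 0,"rz": 0,"fingers": 1}
  ]
}}

```text
t: 20.8
tool_pos: [514.0, 59.0, 207.3]
orientation: [-2.128, 0.0, 1.771]
ft_force: [0.9, -0.6, -1.2]
width: 94.0
```

```bash
python3 chc.py s13; python3 - <<'E'
from ps import *
from lev import *
from mv import rel
a=(*on(BED,PY,-135,40,330),PY,0,180)
b=(*on(BED,PY,-122,150,410),PY,0,180)
rel(np.array(a[:3]),Rt(PY,0)*Rn.from_euler('y',np.pi),s);rel(np.array(b[:3]),Rt(PY,0)*Rn.from_euler('y',np.pi),s)
run(q,[a,b,(*gp(0,-118,0,80),PY,0,180)])
E
```

```text
20.8 [514.   59.  207.3] [-122.     0.   101.5] j [ 0.976 -0.099 -1.126  2.327 -0.34   0.315  1.893] F [ 0.9 -0.6 -1.2] w 94.0
caul 926 [[-55.7, -15.5, 35.1], [-53.2, -4.0, 39.5], [-5.6, 27.4, 55.5], [49.3, 31.6, 58.2], [57.0, 32.6, 59.1]]
yaw 0.7372578082913187
blank 392 [[-52.5, 23.3, 5.2], [-46.5, 24.4, 5.8], [1.1, 26.6, 22.9], [50.7, 28.5, 33.5], [54.7, 29.2, 35.3]]
20.85 [514.5  59.9 209. ] [-122.1   -0.   101.5] j [ 0.973 -0.104 -1.121  2.326 -0.357  0.316  1.907] F [1.3 3.3 1.9] w 94.1
d [ 0.157 -0.461 -0.176] r [ 0.357 -0.001  0.   ] | dist 129.4605327630658 ang 32.13420110350785
d [ 0.597 -0.705 -0.389] r [ 0.357 -0.001  0.   ] | dist 250.59606461221506 ang 32.13420110350785
[483.   93.5 330.   11.6   0.  180. ] [ 0.79  0.16 -1.21  1.79  0.15  1.3   1.32] err 0.0 0.0 minz 245.0 marg 0.02
[473.6 203.9 410.   11.6   0.  180. ] [ 0.54  0.18 -1.21  1.61  0.17  1.47  1.1 ] err 0.0 0.0 minz 367.0 marg 0.02
[471.  236.5 382.9  11.6   0.  180. ] [ 0.46  0.22 -1.21  1.63  0.21  1.43  1.  ] err 0.0 0.0 minz 383.0 marg 0.02
```

View pics/s13.png

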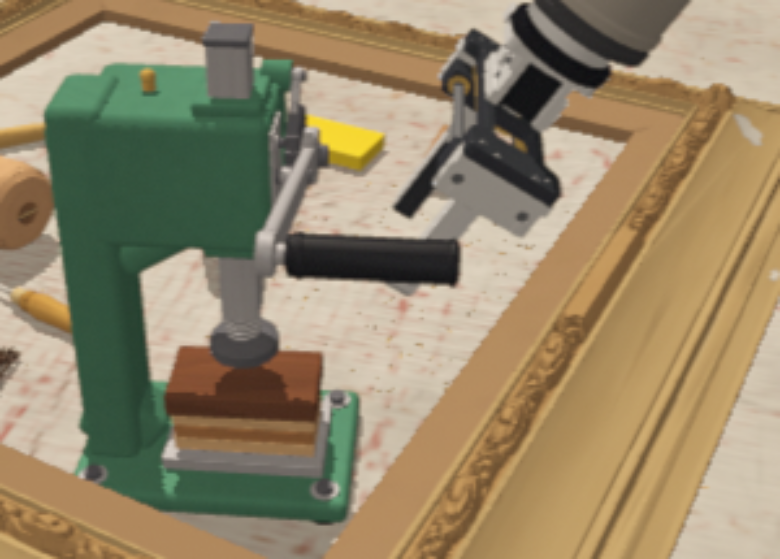

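{"method": "play_rows", "body": {
  "targets": [
    {"dx": 0.04,"dy": -0.12,"dz": -0.045,"rx": 0.08,"ry": 0,"rz": 0,"fingers": 1},
    {"dx": 0.08,"dy": -0.24,"dz": -0.09,"rx": 0.16,"ry": 0,"rz": 0,"fingers": 1},
    {"dx": 0.12,"dy": -0.37,"dz": -0.14,"rx": 0.26,"ry": 0,"rz": 0,"fingers": 1},
    {"dx": 0.157,"dy": -0.5,"dz": -0.2,"rx": 0.357,"ry": 0,"rz": 0,"fingers": 1},
    {"dx": 0.157,"dy": -0.62,"dz": -0.28,"rx": 0.357,"ry": 0,"rz": 0,"fingers": 1},
    {"dx": 0.2,"dy": -0.73,"dz": -0.346,"rx": 0.357,"ry": 0,"rz": 0,"fingers": 1},
    {"dx": 0.35,"dy": -0.72,"dz": -0.365,"rx": 0.357,"ry": 0,"rz": 0,"fingers": 1},
    {"dx": 0.5,"dy": -0.71,"dz": -0.38,"rx": 0.357,"ry": 0,"rz": 0,"fingers": 1},
    {"dx": 0.597,"dy": -0.705,"dz": -0.389,"rx": 0.357,"ry": 0,"rz": 0,"fingers": 1},
    {"dx": 0.597,"dy": -0.705,"dz": -0.389,"rx": 0.357,"ry": 0,"rz": 0,"fingers": 1}
  ]
}}

```text
t: 22.1
tool_pos: [473.7, 204.9, 409.7]
orientation: [-1.572, 0.002, 1.773]
ft_force: [-0.0, -0.5, 0.1]
width: 93.8
```

```bash
python3 - <<'E'
from ps import *
from lev import *
from mv import rel
RR=Rt(PY,0)*Rn.from_euler('y',np.pi)
rel(gp(0,-118,0,80),RR,s);rel(gp(0,-118,0,0),RR,s)
run(q,[(*gp(0,-118,0,80),PY,0,180),(*gp(0,-118,0,0),PY,0,180)])
E
```

```text
22.1 [473.7 204.9 409.7] [-9.010e+01  1.000e-01  1.016e+02] j [ 0.543  0.176 -1.208  1.609  0.167  1.471  1.096] F [-0.  -0.5  0.1] w 93.8
d [ 0.127  0.107 -0.015] r [ 0.001 -0.    -0.001] | dist 41.56920692294636 ang 0.11605785973795402
d [ 0.127  0.427 -0.014] r [ 0.001 -0.    -0.001] | dist 111.39754770218134 ang 0.11605785973795402
[471.  236.5 382.9  11.6   0.  180. ] [ 0.46  0.22 -1.21  1.63  0.21  1.43  1.  ] err 0.0 0.0 minz 383.0 marg 0.02
[471.  236.5 302.9  11.6   0.  180. ] [ 0.42  0.28 -1.19  1.76  0.27  1.29  0.94] err 0.0 0.0 minz 303.0 marg 0.04
```

Go above the grip, descend, and pinch.

{"method": "play_rows", "body": {
  "targets": [
    {"dx": 0.06,"dy": 0.02,"dz": -0.007,"rx": 0,"ry": 0,"rz": 0,"fingers": 1},
    {"dx": 0.127,"dy": 0.05,"dz": -0.014,"rx": 0,"ry": 0,"rz": 0,"fingers": 1},
    {"dx": 0.127,"dy": 0.12,"dz": -0.014,"rx": 0,"ry": 0,"rz": 0,"fingers": 1},
    {"dx": 0.127,"dy": 0.22,"dz": -0.014,"rx": 0,"ry": 0,"rz": 0,"fingers": 1},
    {"dx": 0.127,"dy": 0.33,"dz": -0.014,"rx": 0,"ry": 0,"rz": 0,"fingers": 1},
    {"dx": 0.127,"dy": 0.427,"dz": -0.014,"rx": 0,"ry": 0,"rz": 0,"fingers": 1},
    {"dx": 0.127,"dy": 0.427,"dz": -0.014,"rx": 0,"ry": 0,"rz": 0,"fingers": 0.5},
    {"dx": 0.127,"dy": 0.427,"dz": -0.014,"rx": 0,"ry": 0,"rz": 0,"fingers": 0.3},
    {"dx": 0.127,"dy": 0.427,"dz": -0.014,"rx": 0,"ry": 0,"rz": 0,"fingers": 0.15},
    {"dx": 0.127,"dy": 0.427,"dz": -0.014,"rx": 0,"ry": 0,"rz": 0,"fingers": 0.15}
  ],
  "force": 30
}}

```text
t: 23.35
tool_pos: [471.3, 236.5, 303.5]
orientation: [-1.573, 0.002, 1.773]
ft_force: [0.2, -0.3, -0.2]
width: 57.5
```

```bash
python3 chc.py s14;  python3 - <<'E'
from ps import *
from lev import *
from mv import rel
# strokes relative to present pose: arc deltas
t0=s['tool_pos'];R0=Rn.from_euler('xyz',s['orientation'])
for th in (0,.1,.2,.3,.4,.5,.6,.68,.72):
    d=R0.inv().apply(gp(th,-118,0)-gp(0,-118,0))/250; print(th,d.round(3))
print(s['moment'])
E
```

```text
23.35 [471.3 236.5 303.5] [-9.010e+01  1.000e-01  1.016e+02] j [ 0.416  0.276 -1.182  1.761  0.269  1.283  0.942] F [ 0.2 -0.3 -0.2] w 57.5
caul 938 [[-55.7, -17.7, 35.0], [-53.0, -4.0, 39.6], [-5.3, 27.1, 55.5], [49.9, 31.4, 58.4], [57.2, 32.2, 59.2]]
yaw 0.45406891706283226
blank 384 [[-52.4, 23.8, 5.3], [-48.1, 24.8, 6.2], [1.4, 26.6, 22.9], [49.9, 28.7, 33.9], [54.3, 29.7, 35.5]]
23.4 [471.1 236.5 303.3] [-9.010e+01  1.000e-01  1.016e+02] j [ 0.415  0.276 -1.182  1.761  0.269  1.283  0.942] F [-0.2 -0.2 -0. ] w 53.3
0 [0. 0. 0.]
0.1 [0.019 0.086 0.   ]
0.2 [0.029 0.173 0.   ]
0.3 [0.03  0.261 0.001]
0.4 [0.022 0.349 0.001]
0.5 [0.006 0.435 0.001]
0.6 [-0.019  0.52   0.001]
0.68 [-0.045  0.585  0.001]
0.72 [-0.06   0.617  0.001]
[ 0.12796608 -0.11820927 -0.0396433 ]
```

View pics/s14.png

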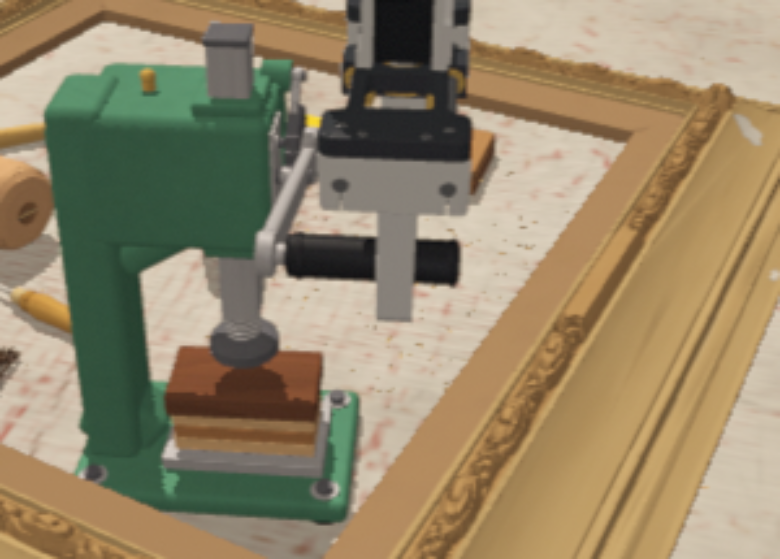

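{"method": "play_rows", "body": {
  "targets": [
    {"dx": 0,"dy": 0,"dz": 0,"rx": 0,"ry": 0,"rz": 0,"fingers": 0.15},
    {"dx": 0,"dy": 0,"dz": 0,"rx": 0,"ry": 0,"rz": 0,"fingers": 0.15},
    {"dx": 0,"dy": 0,"dz": 0,"rx": 0,"ry": 0,"rz": 0,"fingers": 0.15},
    {"dx": 0,"dy": 0,"dz": 0,"rx": 0,"ry": 0,"rz": 0,"fingers": 0.15},
    {"dx": 0,"dy": 0,"dz": 0,"rx": 0,"ry": 0,"rz": 0,"fingers": 0.15},
    {"dx": 0.019,"dy": 0.086,"dz": 0,"rx": 0,"ry": 0,"rz": 0,"fingers": 0.15},
    {"dx": 0.029,"dy": 0.173,"dz": 0,"rx": 0,"ry": 0,"rz": 0,"fingers": 0.15},
    {"dx": 0.03,"dy": 0.261,"dz": 0,"rx": 0,"ry": 0,"rz": 0,"fingers": 0.15},
    {"dx": 0.022,"dy": 0.349,"dz": 0.001,"rx": 0,"ry": 0,"rz": 0,"fingers": 0.15},
    {"dx": 0.022,"dy": 0.349,"dz": 0.001,"rx": 0,"ry": 0,"rz": 0,"fingers": 0.15}
  ],
  "force": 35
}}

```text
t: 24.65
tool_pos: [469.8, 243.3, 214.9]
orientation: [-1.573, -0.001, 1.774]
ft_force: [0.1, 8.9, 1.5]
width: 23.9
```

```bash
cat > lv.py <<'E'
from pf import *
from mv import st,env
import sys
st();c=env.camera('side');pickle.dump(c,open(f'pics/{sys.argv[1]}.pkl','wb'))
cv2.imwrite(f'pics/{sys.argv[1]}.png',cv2.resize(c["pixels"][170:385,190:490,::-1],None,fx=2.6,fy=2.6))
# grip: dark points of the handle
W=press(cloud(c));p=c["pixels"].astype(int)
m=(W[...,0]<-68)&(W[...,0]>-100)&(W[...,1]>120)&(W[...,1]<215)&(W[...,2]>110)&(W[...,2]<320)&(p.max(-1)<90);Q=W[m]
if len(Q):
    z=np.median(Q[:,2])-8;print('grip pts',len(Q),np.median(Q,0).round(1),'theta~',round(np.radians(15)-np.arcsin(np.clip((z-233)/220,-1,1)),3))
m=(np.hypot(W[...,0],W[...,1])<29)&(W[...,2]>57)&(W[...,2]<110)&(p.max(-1)<95)&(abs(p[...,0]-p[...,2])<20);Q=W[m];print('foot z pct',np.percentile(Q[:,2],[1,5,50,95]).round(1) if len(Q) else 0)
E
python3 lv.py s15
```

```text
24.65 [469.8 243.3 214.9] [-9.010e+01 -1.000e-01  1.016e+02] j [ 0.333  0.368 -1.131  1.874  0.368  1.13   0.841] F [0.1 8.9 1.5] w 23.9
grip pts 393 [-87.7 197.3 215.5] theta~ 0.378
foot z pct [82.8 83.9 92.  95.7]
```

View pics/s15.png

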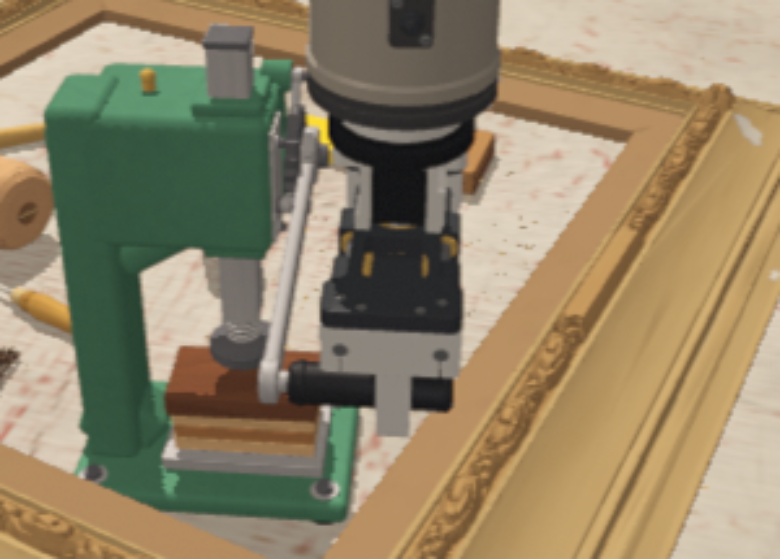

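{"method": "play_rows", "body": {
  "targets": [
    {"dx": -0.016,"dy": 0.086,"dz": 0,"rx": 0,"ry": 0,"rz": 0,"fingers": 0.15},
    {"dx": -0.041,"dy": 0.171,"dz": 0,"rx": 0,"ry": 0,"rz": 0,"fingers": 0.15},
    {"dx": -0.067,"dy": 0.236,"dz": 0,"rx": 0,"ry": 0,"rz": 0,"fingers": 0.15},
    {"dx": -0.075,"dy": 0.258,"dz": 0,"rx": 0,"ry": 0,"rz": 0,"fingers": 0.15},
    {"dx": -0.075,"dy": 0.258,"dz": 0,"rx": 0,"ry": 0,"rz": 0,"fingers": 0.15},
    {"dx": -0.041,"dy": 0.171,"dz": 0,"rx": 0,"ry": 0,"rz": 0,"fingers": 0.15},
    {"dx": 0,"dy": 0,"dz": 0,"rx": 0,"ry": 0,"rz": 0,"fingers": 0.15},
    {"dx": 0.007,"dy": -0.176,"dz": 0,"rx": 0,"ry": 0,"rz": 0,"fingers": 0.15},
    {"dx": -0.022,"dy": -0.35,"dz": 0,"rx": 0,"ry": 0,"rz": 0,"fingers": 0.15},
    {"dx": -0.022,"dy": -0.35,"dz": 0,"rx": 0,"ry": 0,"rz": 0,"fingers": 0.15}
  ]
}}

```text
t: 25.95
tool_pos: [470.6, 237.8, 303.7]
orientation: [-1.574, -0.001, 1.773]
ft_force: [-3.7, 2.4, 0.7]
width: 23.8
```

```bash
python3 lv.py s16
```

```text
25.95 [470.6 237.8 303.7] [-9.020e+01 -1.000e-01  1.016e+02] j [ 0.396  0.264 -1.153  1.762  0.252  1.277  0.956] F [-3.7  2.4  0.7] w 23.8
grip pts 374 [-83.7 191.9 296.8] theta~ 0.005
foot z pct [77.5 78.9 87.3 91.5]
```

View pics/s16.png

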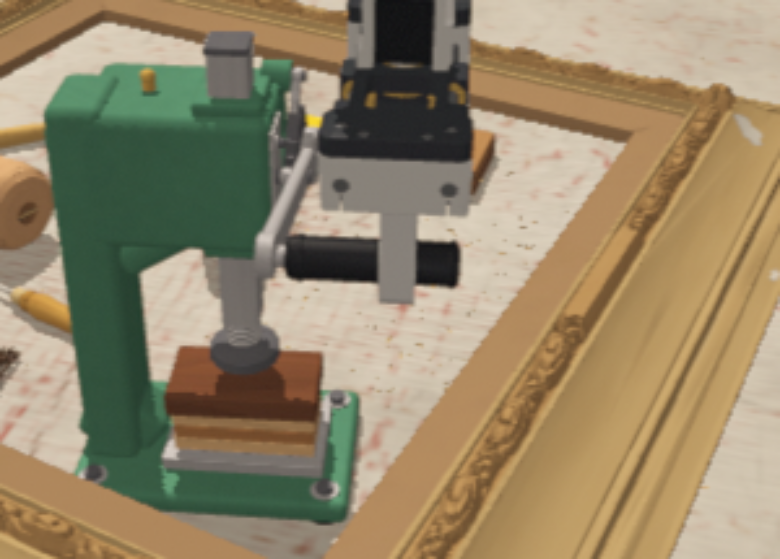

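```bash
cat > ft.py <<'E'
from pf import *
import sys
for n in sys.argv[1:]:
    c=pickle.load(open(f'pics/{n}.pkl','rb'));W=press(cloud(c));p=c["pixels"].astype(int)
    m=(np.hypot(W[...,0],W[...,1])<30)&(W[...,2]>57)&(W[...,2]<110)&(p.max(-1)<95)&(abs(p[...,0]-p[...,2])<20);Q=W[m]
    v,u=np.where(m)
    t=(abs(W[...,0])<20)&(abs(W[...,1])<20)&(W[...,2]>300);T=W[t]
    print(n,'foot',np.percentile(Q[:,2],[1,5,50,95]).round(1),'ram top',np.percentile(T[:,2],[50,90,98]).round(1) if len(T) else None)
E
python3 ft.py side0 s10 s13 s14 s15 s16
```

```text
side0 foot [84.8 86.1 93.9 97.4] ram top [325.2 342.3 343.2]
s10 foot [85.  86.7 93.7 97.2] ram top [325.4 342.3 343. ]
s13 foot [84.2 85.4 93.5 97.4] ram top [325.8 342.4 343.1]
s14 foot [83.4 85.9 93.7 97.2] ram top [325.2 342.4 343.2]
s15 foot [82.8 83.9 92.  95.7] ram top [324.7 340.6 341.3]
s16 foot [77.5 78.9 87.3 91.5] ram top [323.1 336.4 337.1]
```

Ram went down only about 6 mm, so the bottom stop may not have been reached (short hold). Next stroke slower, checking at the bottom.

{"method": "play_rows", "body": {
  "targets": [
    {"dx": 0.015,"dy": 0.08,"dz": 0,"rx": 0,"ry": 0,"rz": 0,"fingers": 0.15},
    {"dx": 0.027,"dy": 0.173,"dz": 0,"rx": 0,"ry": 0,"rz": 0,"fingers": 0.15},
    {"dx": 0.026,"dy": 0.261,"dz": 0,"rx": 0,"ry": 0,"rz": 0,"fingers": 0.15},
    {"dx": 0.018,"dy": 0.349,"dz": 0,"rx": 0,"ry": 0,"rz": 0,"fingers": 0.15},
    {"dx": 0.002,"dy": 0.435,"dz": 0,"rx": 0,"ry": 0,"rz": 0,"fingers": 0.15},
    {"dx": -0.023,"dy": 0.52,"dz": 0,"rx": 0,"ry": 0,"rz": 0,"fingers": 0.15},
    {"dx": -0.049,"dy": 0.585,"dz": 0,"rx": 0,"ry": 0,"rz": 0,"fingers": 0.15},
    {"dx": -0.06,"dy": 0.61,"dz": 0,"rx": 0,"ry": 0,"rz": 0,"fingers": 0.15},
    {"dx": -0.06,"dy": 0.61,"dz": 0,"rx": 0,"ry": 0,"rz": 0,"fingers": 0.15},
    {"dx": -0.06,"dy": 0.61,"dz": 0,"rx": 0,"ry": 0,"rz": 0,"fingers": 0.15}
  ]
}}

```text
t: 27.25
tool_pos: [473.1, 226.2, 150.0]
orientation: [-1.574, -0.005, 1.776]
ft_force: [-3.4, 15.2, -2.4]
width: 24.1
```

```bash
python3 lv.py s17; python3 ft.py s17
```

```text
27.25 [473.1 226.2 150. ] [-90.2  -0.3 101.8] j [ 0.296  0.424 -1.056  1.954  0.434  1.008  0.817] F [-3.4 15.2 -2.4] w 24.1
grip pts 437 [-89.2 182.  238.8] theta~ 0.272
foot z pct [67.8 69.  77.5 81.6]
s17 foot [67.8 69.  77.5 81.6] ram top [317.9 327.1 327.8]
```

View pics/s17.png

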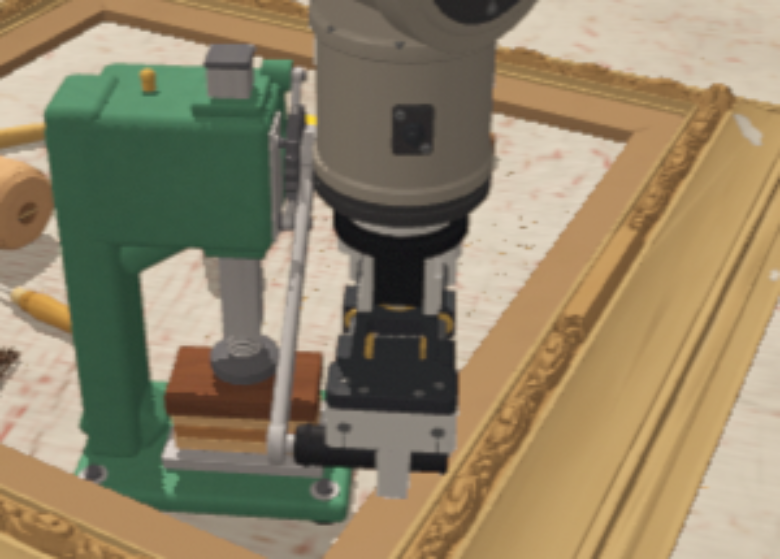

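{"method": "play_rows", "body": {
  "targets": [
    {"dx": 0.02,"dy": -0.04,"dz": 0,"rx": 0,"ry": 0,"rz": 0,"fingers": 0.15},
    {"dx": 0.045,"dy": -0.12,"dz": 0,"rx": 0,"ry": 0,"rz": 0,"fingers": 0.15},
    {"dx": 0.065,"dy": -0.2,"dz": 0,"rx": 0,"ry": 0,"rz": 0,"fingers": 0.15},
    {"dx": 0.08,"dy": -0.29,"dz": 0,"rx": 0,"ry": 0,"rz": 0,"fingers": 0.15},
    {"dx": 0.088,"dy": -0.38,"dz": 0,"rx": 0,"ry": 0,"rz": 0,"fingers": 0.15},
    {"dx": 0.085,"dy": -0.47,"dz": 0,"rx": 0,"ry": 0,"rz": 0,"fingers": 0.15},
    {"dx": 0.075,"dy": -0.55,"dz": 0,"rx": 0,"ry": 0,"rz": 0,"fingers": 0.15},
    {"dx": 0.058,"dy": -0.613,"dz": 0,"rx": 0,"ry": 0,"rz": 0,"fingers": 0.15},
    {"dx": 0.058,"dy": -0.613,"dz": 0,"rx": 0,"ry": 0,"rz": 0,"fingers": 0.15},
    {"dx": 0.058,"dy": -0.613,"dz": 0,"rx": 0,"ry": 0,"rz": 0,"fingers": 0.15}
  ]
}}

```text
t: 28.55
tool_pos: [468.4, 236.9, 301.6]
orientation: [-1.569, -0.001, 1.775]
ft_force: [-1.4, -7.6, -22.8]
width: 24.0
```

```bash
python3 lv.py s18; python3 ft.py s18
```

```text
28.55 [468.4 236.9 301.6] [-8.990e+01 -1.000e-01  1.017e+02] j [ 0.387  0.258 -1.138  1.767  0.243  1.274  0.965] F [ -1.4  -7.6 -22.8] w 24.0
grip pts 371 [-84.  191.2 298.8] theta~ -0.004
foot z pct [67.6 68.5 77.8 81.6]
s18 foot [67.6 68.5 77.8 81.6] ram top [318.  327.  327.6]
```

{"method": "play_rows", "body": {
  "targets": [
    {"dx": 0.015,"dy": 0.07,"dz": 0,"rx": 0,"ry": 0,"rz": 0,"fingers": 0.15},
    {"dx": 0.027,"dy": 0.165,"dz": 0,"rx": 0,"ry": 0,"rz": 0,"fingers": 0.15},
    {"dx": 0.028,"dy": 0.253,"dz": 0,"rx": 0,"ry": 0,"rz": 0,"fingers": 0.15},
    {"dx": 0.02,"dy": 0.341,"dz": 0,"rx": 0,"ry": 0,"rz": 0,"fingers": 0.15},
    {"dx": 0.004,"dy": 0.427,"dz": 0,"rx": 0,"ry": 0,"rz": 0,"fingers": 0.15},
    {"dx": -0.018,"dy": 0.51,"dz": 0,"rx": 0,"ry": 0,"rz": 0,"fingers": 0.15},
    {"dx": -0.038,"dy": 0.575,"dz": 0,"rx": 0,"ry": 0,"rz": 0,"fingers": 0.15},
    {"dx": -0.047,"dy": 0.605,"dz": 0,"rx": 0,"ry": 0,"rz": 0,"fingers": 0.15},
    {"dx": -0.047,"dy": 0.605,"dz": 0,"rx": 0,"ry": 0,"rz": 0,"fingers": 0.15},
    {"dx": -0.047,"dy": 0.605,"dz": 0,"rx": 0,"ry": 0,"rz": 0,"fingers": 0.15}
  ],
  "force": 40
}}

```text
t: 29.85
tool_pos: [470.2, 228.3, 151.3]
orientation: [-1.57, -0.005, 1.777]
ft_force: [-2.7, 12.4, -0.9]
width: 24.4
```

```bash
python3 lv.py s19; python3 ft.py s19
```

```text
29.85 [470.2 228.3 151.3] [-90.   -0.3 101.8] j [ 0.284  0.416 -1.045  1.955  0.421  1.009  0.822] F [-2.7 12.4 -0.9] w 24.4
grip pts 385 [-90.3 184.4 238.7] theta~ 0.272
foot z pct [58.  60.2 68.9 72.6]
s19 foot [58.  60.2 68.9 72.6] ram top [314.2 318.1 318.9]
```

View pics/s19.png

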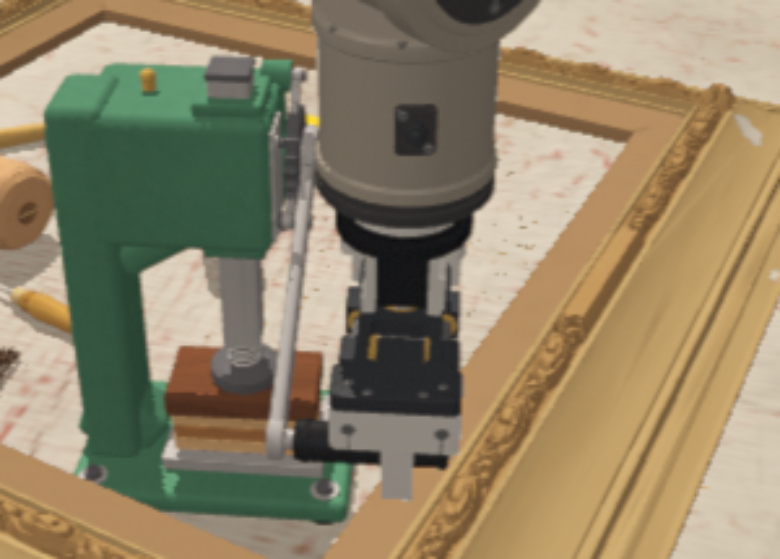

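{"method": "play_rows", "body": {
  "targets": [
    {"dx": 0.02,"dy": -0.04,"dz": 0,"rx": 0,"ry": 0,"rz": 0,"fingers": 0.15},
    {"dx": 0.04,"dy": -0.12,"dz": 0,"rx": 0,"ry": 0,"rz": 0,"fingers": 0.15},
    {"dx": 0.057,"dy": -0.2,"dz": 0,"rx": 0,"ry": 0,"rz": 0,"fingers": 0.15},
    {"dx": 0.072,"dy": -0.29,"dz": 0,"rx": 0,"ry": 0,"rz": 0,"fingers": 0.15},
    {"dx": 0.08,"dy": -0.38,"dz": 0,"rx": 0,"ry": 0,"rz": 0,"fingers": 0.15},
    {"dx": 0.077,"dy": -0.47,"dz": 0,"rx": 0,"ry": 0,"rz": 0,"fingers": 0.15},
    {"dx": 0.065,"dy": -0.54,"dz": 0,"rx": 0,"ry": 0,"rz": 0,"fingers": 0.15},
    {"dx": 0.047,"dy": -0.6,"dz": 0,"rx": 0,"ry": 0,"rz": 0,"fingers": 0.15},
    {"dx": 0.047,"dy": -0.6,"dz": 0,"rx": 0,"ry": 0,"rz": 0,"fingers": 0.15},
    {"dx": 0.047,"dy": -0.6,"dz": 0,"rx": 0,"ry": 0,"rz": 0,"fingers": 0.15}
  ]
}}

```text
t: 31.15
tool_pos: [465.8, 236.2, 299.2]
orientation: [-1.564, -0.001, 1.776]
ft_force: [-1.3, -6.8, -31.6]
width: 23.8
```

```bash
python3 lv.py s20; python3 ft.py s20
```

```text
31.15 [465.8 236.2 299.2] [-89.6  -0.  101.8] j [ 0.38   0.255 -1.128  1.772  0.237  1.272  0.969] F [ -1.3  -6.8 -31.6] w 23.8
grip pts 376 [-83.6 190.9 299.5] theta~ -0.007
foot z pct [58.  59.7 68.5 73.3]
s20 foot [58.  59.7 68.5 73.3] ram top [314.7 318.3 318.8]
```

{"method": "play_rows", "body": {
  "targets": [
    {"dx": 0.015,"dy": 0.065,"dz": 0,"rx": 0,"ry": 0,"rz": 0,"fingers": 0.15},
    {"dx": 0.027,"dy": 0.16,"dz": 0,"rx": 0,"ry": 0,"rz": 0,"fingers": 0.15},
    {"dx": 0.028,"dy": 0.25,"dz": 0,"rx": 0,"ry": 0,"rz": 0,"fingers": 0.15},
    {"dx": 0.022,"dy": 0.341,"dz": 0,"rx": 0,"ry": 0,"rz": 0,"fingers": 0.15},
    {"dx": 0.006,"dy": 0.427,"dz": 0,"rx": 0,"ry": 0,"rz": 0,"fingers": 0.15},
    {"dx": -0.015,"dy": 0.51,"dz": 0,"rx": 0,"ry": 0,"rz": 0,"fingers": 0.15},
    {"dx": -0.035,"dy": 0.575,"dz": 0,"rx": 0,"ry": 0,"rz": 0,"fingers": 0.15},
    {"dx": -0.043,"dy": 0.604,"dz": 0,"rx": 0,"ry": 0,"rz": 0,"fingers": 0.15},
    {"dx": -0.043,"dy": 0.604,"dz": 0,"rx": 0,"ry": 0,"rz": 0,"fingers": 0.15},
    {"dx": -0.043,"dy": 0.604,"dz": 0,"rx": 0,"ry": 0,"rz": 0,"fingers": 0.15}
  ],
  "force": 50
}}

```text
t: 32.45
tool_pos: [467.5, 228.4, 149.7]
orientation: [-1.567, -0.004, 1.778]
ft_force: [-0.1, 10.9, 3.3]
width: 24.0
```

```bash
python3 lv.py s21; python3 ft.py s21
```

```text
32.45 [467.5 228.4 149.7] [-89.8  -0.2 101.9] j [ 0.277  0.413 -1.037  1.959  0.416  1.006  0.824] F [-0.1 10.9  3.3] w 24.0
grip pts 376 [-91.4 184.3 165.4] theta~ 0.613
foot z pct [58.1 59.3 67.9 72.2]
s21 foot [58.1 59.3 67.9 72.2] ram top [308.7 310.1 310.8]
```

View pics/s21.png

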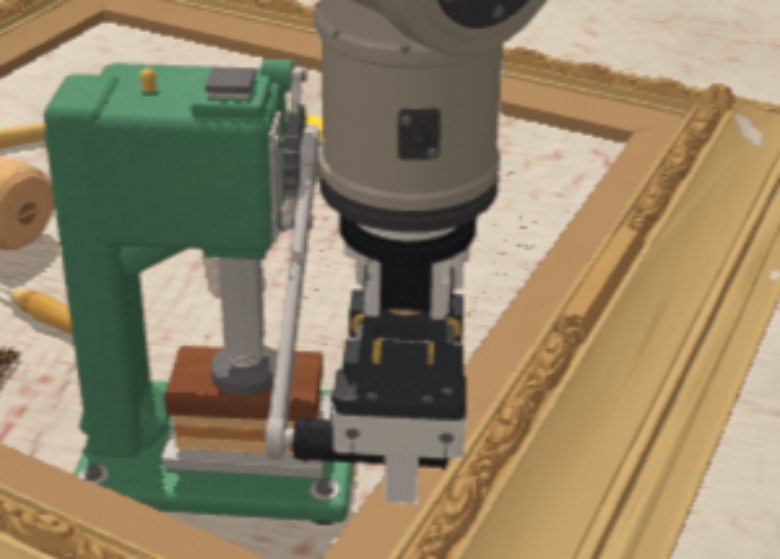

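Foot stayed on the caul while the ram went down a further 8 mm: the spring is squeezed. Bring the lever up.

{"method": "play_rows", "body": {
  "targets": [
    {"dx": 0.02,"dy": -0.04,"dz": 0,"rx": 0,"ry": 0,"rz": 0,"fingers": 0.15},
    {"dx": 0.037,"dy": -0.12,"dz": 0,"rx": 0,"ry": 0,"rz": 0,"fingers": 0.15},
    {"dx": 0.053,"dy": -0.2,"dz": 0,"rx": 0,"ry": 0,"rz": 0,"fingers": 0.15},
    {"dx": 0.068,"dy": -0.29,"dz": 0,"rx": 0,"ry": 0,"rz": 0,"fingers": 0.15},
    {"dx": 0.076,"dy": -0.38,"dz": 0,"rx": 0,"ry": 0,"rz": 0,"fingers": 0.15},
    {"dx": 0.073,"dy": -0.47,"dz": 0,"rx": 0,"ry": 0,"rz": 0,"fingers": 0.15},
    {"dx": 0.061,"dy": -0.54,"dz": 0,"rx": 0,"ry": 0,"rz": 0,"fingers": 0.15},
    {"dx": 0.043,"dy": -0.595,"dz": 0,"rx": 0,"ry": 0,"rz": 0,"fingers": 0.15},
    {"dx": 0.043,"dy": -0.595,"dz": 0,"rx": 0,"ry": 0,"rz": 0,"fingers": 0.15},
    {"dx": 0.043,"dy": -0.595,"dz": 0,"rx": 0,"ry": 0,"rz": 0,"fingers": 0.15}
  ]
}}

```text
t: 33.75
tool_pos: [463.6, 235.6, 296.0]
orientation: [-1.561, -0.0, 1.778]
ft_force: [-0.9, -4.8, -36.7]
width: 23.9
```

```bash
python3 lv.py s22; python3 ft.py s20 s22;python3 chc.py s22b
```

```text
33.75 [463.6 235.6 296. ] [-89.4  -0.  101.8] j [ 0.376  0.254 -1.122  1.779  0.234  1.268  0.971] F [ -0.9  -4.8 -36.7] w 23.9
grip pts 372 [-83.8 190.6 299.6] theta~ -0.008
foot z pct [58.5 59.9 67.9 72.5]
s20 foot [58.  59.7 68.5 73.3] ram top [314.7 318.3 318.8]
s22 foot [58.5 59.9 67.9 72.5] ram top [311.5 313.7 314.3]
33.8 [463.6 235.6 296. ] [-89.4  -0.  101.9] j [ 0.376  0.254 -1.122  1.779  0.234  1.268  0.971] F [ -0.2  -5.8 -36.7] w 23.8
caul 747 [[-56.1, -16.4, 34.6], [-53.7, -2.7, 38.7], [-8.2, 28.7, 53.5], [51.9, 31.5, 58.5], [57.6, 32.7, 67.1]]
yaw 0.6711620151988411
blank 377 [[-52.5, 22.5, 5.3], [-46.8, 24.2, 5.9], [-0.1, 26.5, 23.5], [50.5, 28.6, 33.7], [54.4, 29.3, 34.9]]
```

View pics/s22.png

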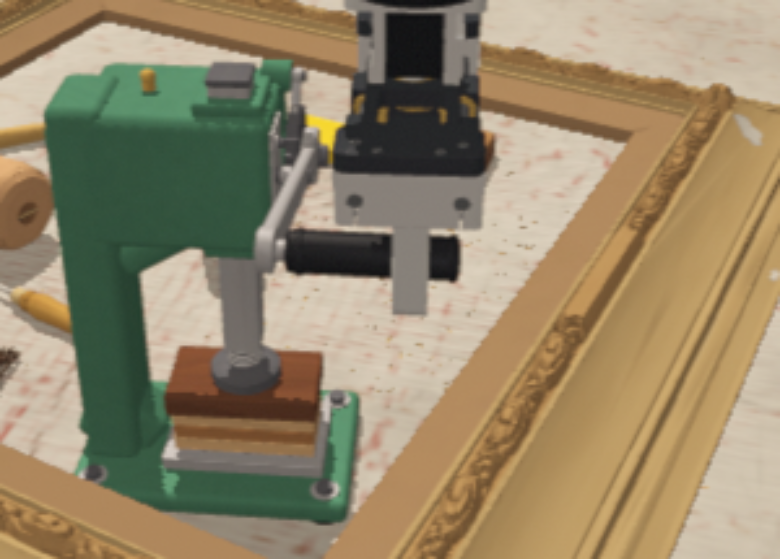

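The ratchet kept only one tooth on that stroke (ram +4.5 mm net); estimated squeeze about 3.3 mm, which is marginal. I'll re-grip firmly and do one more full stroke.

{"method": "play_rows", "body": {
  "targets": [
    {"dx": 0,"dy": 0.008,"dz": 0,"rx": 0,"ry": 0,"rz": 0,"fingers": 0.4},
    {"dx": 0,"dy": 0,"dz": 0,"rx": 0,"ry": 0,"rz": 0,"fingers": 0.45},
    {"dx": 0.005,"dy": -0.02,"dz": -0.02,"rx": 0,"ry": 0,"rz": 0,"fingers": 0.45},
    {"dx": 0.005,"dy": -0.03,"dz": -0.03,"rx": -0.007,"ry": 0,"rz": 0,"fingers": 0.45},
    {"dx": 0.005,"dy": -0.03,"dz": -0.03,"rx": -0.007,"ry": 0,"rz": 0,"fingers": 0.3},
    {"dx": 0.005,"dy": -0.03,"dz": -0.03,"rx": -0.007,"ry": 0,"rz": 0,"fingers": 0.15},
    {"dx": 0.005,"dy": -0.03,"dz": -0.03,"rx": -0.007,"ry": 0,"rz": 0,"fingers": 0.15},
    {"dx": 0.005,"dy": -0.03,"dz": -0.03,"rx": -0.007,"ry": 0,"rz": 0,"fingers": 0.15},
    {"dx": 0.005,"dy": -0.03,"dz": -0.03,"rx": -0.007,"ry": 0,"rz": 0,"fingers": 0.15},
    {"dx": 0.005,"dy": -0.03,"dz": -0.03,"rx": -0.007,"ry": 0,"rz": 0,"fingers": 0.15}
  ],
  "force": 60
}}

```text
t: 35.1
tool_pos: [470.8, 237.7, 303.2]
orientation: [-1.571, 0.001, 1.777]
ft_force: [0.8, -6.0, 0.3]
width: 23.6
```

```bash
python3 lv.py s23; python3 ft.py s23
```

```text
35.1 [470.8 237.7 303.2] [-90.    0.  101.8] j [ 0.371  0.256 -1.12   1.761  0.241  1.276  0.97 ] F [ 0.8 -6.   0.3] w 23.6
grip pts 375 [-84.  191.6 297.5] theta~ 0.002
foot z pct [58.1 59.2 67.7 72.2]
s23 foot [58.1 59.2 67.7 72.2] ram top [311.5 313.7 314.2]
```

{"method": "play_rows", "body": {
  "targets": [
    {"dx": 0.018,"dy": 0.08,"dz": 0,"rx": 0,"ry": 0,"rz": 0,"fingers": 0.15},
    {"dx": 0.03,"dy": 0.173,"dz": 0,"rx": 0,"ry": 0,"rz": 0,"fingers": 0.15},
    {"dx": 0.031,"dy": 0.261,"dz": 0,"rx": 0,"ry": 0,"rz": 0,"fingers": 0.15},
    {"dx": 0.025,"dy": 0.349,"dz": 0,"rx": 0,"ry": 0,"rz": 0,"fingers": 0.15},
    {"dx": 0.01,"dy": 0.435,"dz": 0,"rx": 0,"ry": 0,"rz": 0,"fingers": 0.15},
    {"dx": -0.01,"dy": 0.52,"dz": 0,"rx": 0,"ry": 0,"rz": 0,"fingers": 0.15},
    {"dx": -0.032,"dy": 0.59,"dz": 0,"rx": 0,"ry": 0,"rz": 0,"fingers": 0.15},
    {"dx": -0.04,"dy": 0.618,"dz": 0,"rx": 0,"ry": 0,"rz": 0,"fingers": 0.15},
    {"dx": -0.04,"dy": 0.622,"dz": 0,"rx": 0,"ry": 0,"rz": 0,"fingers": 0.15},
    {"dx": -0.04,"dy": 0.622,"dz": 0,"rx": 0,"ry": 0,"rz": 0,"fingers": 0.15}
  ]
}}

```text
t: 36.4
tool_pos: [473.3, 226.3, 148.1]
orientation: [-1.571, 0.004, 1.776]
ft_force: [-2.9, -13.4, 17.2]
width: 23.6
```

```bash
python3 lv.py s24; python3 ft.py s24
```

```text
36.4 [473.3 226.3 148.1] [-90.    0.2 101.8] j [ 0.267  0.418 -1.024  1.953  0.427  1.007  0.821] F [ -2.9 -13.4  17.2] w 23.6
grip pts 415 [-89.4 182.7 237.6] theta~ 0.277
foot z pct [58.2 59.4 68.3 72.7]
s24 foot [58.2 59.4 68.3 72.7] ram top [304.7 305.8 306.5]
```

View pics/s24.png

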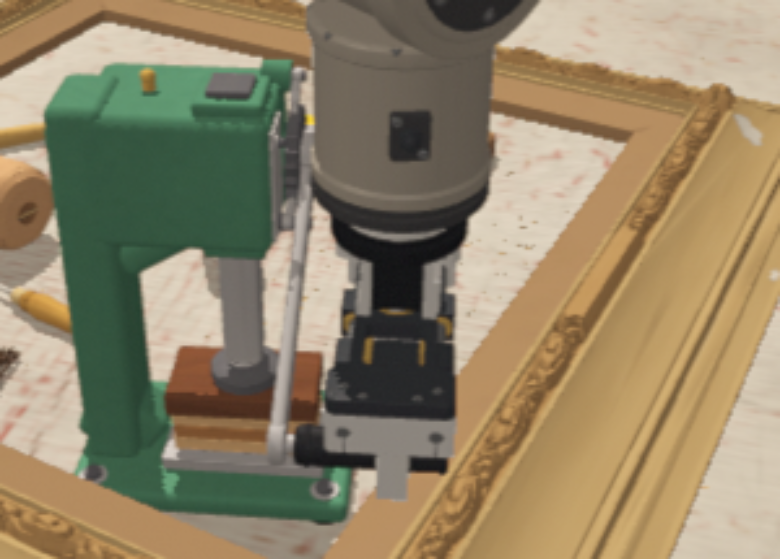

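{"method": "play_rows", "body": {
  "targets": [
    {"dx": 0.022,"dy": -0.05,"dz": 0,"rx": 0,"ry": 0,"rz": 0,"fingers": 0.15},
    {"dx": 0.042,"dy": -0.13,"dz": 0,"rx": 0,"ry": 0,"rz": 0,"fingers": 0.15},
    {"dx": 0.058,"dy": -0.21,"dz": 0,"rx": 0,"ry": 0,"rz": 0,"fingers": 0.15},
    {"dx": 0.068,"dy": -0.3,"dz": 0,"rx": 0,"ry": 0,"rz": 0,"fingers": 0.15},
    {"dx": 0.075,"dy": -0.39,"dz": 0,"rx": 0,"ry": 0,"rz": 0,"fingers": 0.15},
    {"dx": 0.072,"dy": -0.48,"dz": 0,"rx": 0,"ry": 0,"rz": 0,"fingers": 0.15},
    {"dx": 0.06,"dy": -0.55,"dz": 0,"rx": 0,"ry": 0,"rz": 0,"fingers": 0.15},
    {"dx": 0.043,"dy": -0.605,"dz": 0,"rx": 0,"ry": 0,"rz": 0,"fingers": 0.15},
    {"dx": 0.043,"dy": -0.605,"dz": 0,"rx": 0,"ry": 0,"rz": 0,"fingers": 0.15},
    {"dx": 0.043,"dy": -0.605,"dz": 0,"rx": 0,"ry": 0,"rz": 0,"fingers": 0.15}
  ]
}}

```text
t: 37.7
tool_pos: [470.1, 237.2, 299.2]
orientation: [-1.569, 0.004, 1.777]
ft_force: [-5.7, 1.6, -7.6]
width: 23.8
```

```bash
python3 lv.py s25; python3 ft.py s25
```

```text
37.7 [470.1 237.2 299.2] [-89.9   0.3 101.8] j [ 0.363  0.258 -1.114  1.767  0.245  1.272  0.965] F [-5.7  1.6 -7.6] w 23.8
grip pts 371 [-83.9 191.3 298.1] theta~ -0.001
foot z pct [58.5 59.2 68.2 72.5]
s25 foot [58.5 59.2 68.2 72.5] ram top [308.3 309.6 310.2]
```

Squeeze is now about 7.6 mm with the lever up. Release and lift clear.

{"method": "play_rows", "body": {
  "targets": [
    {"dx": 0,"dy": 0,"dz": 0,"rx": 0,"ry": 0,"rz": 0,"fingers": 0.3},
    {"dx": 0,"dy": 0,"dz": 0,"rx": 0,"ry": 0,"rz": 0,"fingers": 0.6},
    {"dx": 0,"dy": 0,"dz": 0,"rx": 0,"ry": 0,"rz": 0,"fingers": 0.7},
    {"dx": 0,"dy": 0,"dz": 0,"rx": 0,"ry": 0,"rz": 0,"fingers": 0.7},
    {"dx": 0,"dy": -0.05,"dz": 0,"rx": 0,"ry": 0,"rz": 0,"fingers": 0.7},
    {"dx": 0,"dy": -0.13,"dz": 0,"rx": 0,"ry": 0,"rz": 0,"fingers": 0.7},
    {"dx": 0,"dy": -0.22,"dz": 0,"rx": 0,"ry": 0,"rz": 0,"fingers": 0.7},
    {"dx": 0,"dy": -0.32,"dz": 0,"rx": 0,"ry": 0,"rz": 0,"fingers": 0.7},
    {"dx": 0,"dy": -0.4,"dz": 0,"rx": 0,"ry": 0,"rz": 0,"fingers": 0.7},
    {"dx": 0,"dy": -0.4,"dz": 0,"rx": 0,"ry": 0,"rz": 0,"fingers": 0.7}
  ]
}}

```text
t: 39.0
tool_pos: [470.6, 238.3, 401.5]
orientation: [-1.572, 0.004, 1.777]
ft_force: [-0.1, -0.8, -1.1]
width: 65.9
```

```bash
python3 lv.py s26; python3 ft.py s26; python3 chc.py s27; python3 - <<'E'
from meas import *
from mv import env
c=env.camera('top');cv2.imwrite('pics/t28.png',c["pixels"][:,:,::-1])
c=pickle.load(open('pics/s27.pkl','rb'));print('sand',toprect(c,27,36,(552,-414),90))
E
```

```text
39.0 [470.6 238.3 401.5] [-90.1   0.2 101.8] j [ 0.394  0.19  -1.126  1.603  0.176  1.459  1.032] F [-0.1 -0.8 -1.1] w 65.9
grip pts 373 [-83.7 191.5 297.8] theta~ 0.001
foot z pct [57.9 59.  67.8 72.5]
s26 foot [57.9 59.  67.8 72.5] ram top [308.4 309.6 310.2]
39.05 [470.4 237.9 400.3] [-90.    0.3 101.8] j [ 0.394  0.19  -1.126  1.605  0.177  1.458  1.031] F [ 0.1 -0.4  1.1] w 65.9
caul 910 [[-56.0, -20.4, 35.1], [-53.2, -10.5, 39.2], [-6.2, 27.5, 55.2], [52.8, 31.4, 58.6], [57.6, 32.7, 66.1]]
yaw 0.5152829079104772
blank 364 [[-51.3, 23.6, 5.2], [-46.9, 24.4, 5.7], [0.9, 26.5, 14.3], [50.2, 28.8, 33.5], [54.2, 29.7, 35.1]]
sand (array([ 560.4, -421.6,  108.4,   63.1,   86.8,   31. ]), 379)
```

View pics/s27.png

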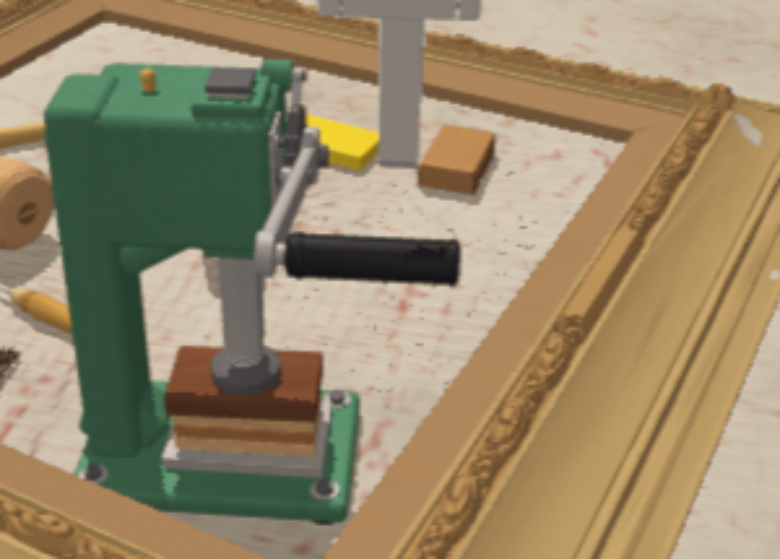

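View pics/t28.png

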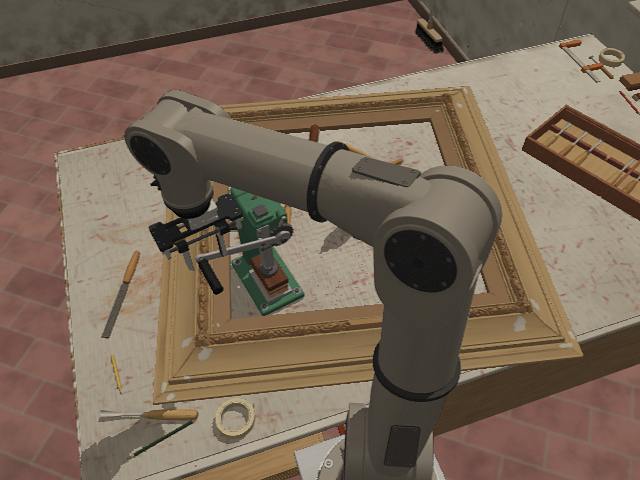

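Side crop: caul and blank are square on the bed under the foot (245,390), the grip is up and free (370,258), the gripper is clear. Cork is unmoved; the top view shows the arm clear of the press. Handing in.

```bash
python3 -c "
from plant import env
print(env.hand_in())"
```

```text
the job is handed in; nothing more can be done
None
```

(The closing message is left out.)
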